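# Rehook the loose balance spring of a bench magnifier-lamp arm with a spring puller

## Task

One of the two balance springs on the magnifier-lamp arm has come unhooked: take the spring puller from the green tray, put its turned-down tip into the pull eye at the end of that spring's flat hook, draw the hook out past its anchor post, swing it in and ease it back so the hook sits on the post under the post's head, then lay the puller back down in the tray. Work by feel and gently: never bear on the lamp or spring with more than 14 N, never push or lift the spring's end more than 4 mm out of level, stretch the spring no more than 40 mm and never let it slip off and snap back. Touch the lamp and its springs only with the puller, never with the gripper, and leave the two bottles and the dish where they stand.

Things in the scene. Friction and masses are not known exactly. Their poses are not given: they have to be found in the camera images.
- lamp: Magnifier-lamp arm laid on its side, fixed on a plywood board. Origin on the bench under it; +x along the arm, the way the spring is pulled; z up. In mm here: board x -330..100, y -100..100, top z 18; steel cheek plate x 0..85, y -16..80, top z 22; two 12 mm square tubes at y 30 and 62, x -288..68, bolt heads to z 38; saddle strap at x -185, top z 47; spigot y 44.5, z 28, out to x 118.
- twin_post (a point): Top of the post of the twin spring, which is already hooked up between the two tubes and shows how the hook should sit; leave it alone. At x 42, y 46, z 44 mm of the lamp.
- stud (a point): Stud holding the loose spring's fixed end, at x -100, y 0, z 36 mm of the lamp. Steel coil 14 mm thick, 8 to 88 mm from the stud, then a flat steel end hook, z 34.5..37.5, 20 mm wide (to 13 mm from the centre line on the arm side beside the mouth). Unstretched, from the stud: root 87..113.5 mm, mouth 113.5..128.5, solid land to 148.5, square pull eye (10 x 10 mm hole) 148.5..158.5, end bar to 164.
- eccentric_axis (a point): Axis of the tension eccentric, a dark steel disc 29 mm across, top z 33 mm, at x 47, y 0 mm of the lamp. The loose spring's anchor post stands on it 8 mm off this axis, in any direction: its setting is locked but not measured, so the post must be found by feel or by eye. Post: steel stem 7 mm across, z 33..41 mm, on which the hook must sit; head 12 mm across, z 41..44 mm.
- spring_swing (a joint): Angle (rad) of the loose spring in plan about its stud: 0 straight along the lamp's +x, positive swung outward, to the lamp's -y. Stays where left; -0.15 to 0.6. Hooked up it lies within 0.09 of 0. Seated, the post's stem lies 125 mm plus the stretch from the stud, against the mouth's outer end: the eye's middle is 28.5 mm and its far edge 33.5 mm beyond the stem's centre.
- spring_lift (a joint): Bend (rad) of the loose spring up (+) or down: 0 level, with the hook between the post's head and disc. Its end gives 1 mm per 1.3 N and springs back. The mouth opens to the arm side (+y); a 4 mm shank closes its outer side, 2.5 mm from a centred stem; a barb at its outer end points 4.5 mm back. The stem enters only if the hook is drawn 4.5 to 8 mm past its seat, else it bumps the arm-side edge.
- spring_stretch (a joint): Stretch (m) of the loose spring: 0 unstretched, 0.014 to 0.030 when seated on the post (depends on where the eccentric has put the post), at most 0.040 allowed. Pull: 2.0 N at the start of stretch plus 0.25 N per mm, so 5.5 to 9.5 N seated.
- tray: Shallow green tray 300 (x) x 220 (y) x 14 mm high, fixed, walls 3 mm, inner floor 3 mm above the bench. Origin: centre of its underside.
- puller: Spring puller, 0.10 to 0.17 kg, lying in the tray. Origin: centre of the handle's underside; +x from handle to tip, +z up. In mm: black handle x -45..45, 22 wide, 28 tall; ferrule to x 57; steel shaft 7 thick at z 14 out to x 152; at its end a 5 mm thick tip turned down, its round end at z 1: 9.5 mm of tip below the shaft's underside.
- puller_tip (a point): Lowest point of the puller's turned-down tip: x = 148.5, y = 0, z = 1 mm in the puller's frame.
- dropper_bottle: Amber glass dropper bottle, 36 mm across, 106 mm high, standing on the bench. Origin: centre of its underside. Leave alone.
- petri_dish: Clear closed dish, 85 mm across, 15 mm high, on the bench. Origin: centre of its underside. Leave alone.
- squeeze_bottle: White squeeze bottle with a green nozzle, 32 mm across, 80 mm high, on the bench. Origin: centre of its underside. Leave alone.
Not all that is in view belongs to the job. Several things look just like the puller: the one meant starts farthest to the robot's right.

How it is judged:
On the way, in this order (a step that is already met when the one before it is completed fails the run):
1. the puller, hooked in the pull eye, has drawn the spring out by more than 10 mm (value of joint spring_stretch above 0.01 m and contact force between puller and lamp above 2 N), for 0.1 s.
2. the hook sits on its post and holds the stretched spring, with the puller off it (value of joint spring_stretch between 0.011 and 0.033 m and value of joint spring_swing between -0.09 and 0.09 rad and value of joint spring_lift between -0.03 and 0.03 rad and contact force between puller and lamp below 0.3 N and contact force between hook_bend and post_stem above 3 N), for 0.3 s.
At the end, for the whole second after the job is handed in: The hook's mouth end bears on the post's stem with over 3 N; the spring is stretched 11 to 33 mm, straight within 0.09 rad, level within 0.03 rad. The puller lies at rest in the tray, the middle of its handle inside the rim and under 30 mm above the tray's underside (contact force between hook_bend and post_stem above 3 N and value of joint spring_stretch between 0.011 and 0.033 m and value of joint spring_swing between -0.09 and 0.09 rad and value of joint spring_lift between -0.03 and 0.03 rad and x of puller in the frame of tray between -0.145 and 0.145 m and y of puller in the frame of tray between -0.105 and 0.105 m and z of puller in the frame of tray below 0.03 m and linear speed of puller below 0.02 m/s); the robot touches nothing.
It fails at once if the puller bears on the lamp or its springs with more than 14 N (contact force between puller and lamp above 14 N).
It fails at once if the spring's end is pushed or lifted out of level by more than 0.03 rad (over 4 mm at the pull eye) (value of joint spring_lift below -0.03 rad or value of joint spring_lift above 0.03 rad).
It fails at once if the spring is stretched by more than 40 mm, or slips off and snaps back (shortens faster than 0.4 m/s) (value of joint spring_stretch above 0.04 m or velocity of joint spring_stretch below -0.4 m/s).
It fails at once if the gripper or arm touches the lamp or its springs (contact force between any of the fingers, the arm and lamp above 1 N).
It fails at once if a bottle or the dish is moved by more than 20 mm (distance of any of dropper_bottle, petri_dish, squeeze_bottle from where it was at the start of the episode above 0.02 m).
It also fails if it takes over 72 s, if anything falls off the work surface, if the arm or the gripper's body presses on something with over 40 N, if the wrist force passes 120 N, or if a joint passes its speed limit or range.

## Robot

A 7-joint arm with a two-finger parallel gripper is mounted at the origin on the work surface. World frame = base frame: x ahead of the robot, y to its left, z up, the work surface at z = 0. Lengths are in m, angles in rad, forces in N, time in s.
With the tool pointing down it reaches from about 0.4 to 0.85 m from the base axis. Payload 10.4 kg.
Tool frame: the origin (TCP) lies at the very end of the fingers, on their centre line; the grasp point (between the pads) lies 19 mm behind it; z points along the fingers, y is the line along which they close (so a half turn about z gives the same grasp; the last joint's range is limited). The gripper opens to 87 mm and grips with 3 to 60 N. Pads are 19 mm wide; open, the fingers measure 117 mm over their backs; the gripper's body (75 mm by 190 mm) begins 51 mm behind the grasp point.
Start: joints at [-1.367, 0.332, -0.065, 1.46, 0.022, 1.35, -0.088], TCP at [0.141, 0.609, 0.223] pointing down, gripper open.
Joint ranges: [-2.6, 2.6], [-0.5, 2.12], [-1.47, 1.34], [0.16, 2.42], [-1.27, 4.41], [0.06, 2.06], [-2.6, 2.6]. Speed limits (rad/s): [2.22, 2.22, 2.79, 2.79, 3.14, 3.14, 3.14].

## Interface

Orientations are given as a unit quaternion [x, y, z, w].
In Python, from bench import * gives the robot as it stands.
- The arm moves only by the tool step_arm, never from a script. Its arguments are lists of equal length, an entry for each row: "delta_pos": the shift along the world's x, y, z in units of 25 mm (1.0 is 25 mm), a list of three; "turn": the turn about the world's z in units of 0.12 rad (1.0 is 0.12 rad). In form: {"delta_pos": [[tx, ty, tz], ...], "turn": [turn, ...]}. A call has 1 to 12 rows; each row shifts and turns the commanded pose from where the row before left it; what a row does not reach is not made up. A row lasts 1/10 s, in which the tool goes at most 50 mm and 8.59 degrees, less where a joint would pass 70% of its speed; a pose out of reach is approached as far as the arm can. A call with a number of a shift or a turn outside -1 to 1 is refused whole. A call with a gripper value outside its range is refused whole. "grip" is the closure, from 0 (fully open) to 1 (shut), set as the call begins (left out, the last holds). The fingers move at their own pace and stop on an object; "newtons" is the grip in N (left out, the last holds). Time passes only in rows, so rows that do not move let the fingers close. It gives the time, the measured TCP pose, the force, the opening and the grip force at its end, in the units of the state.
- read_state(): the state, without advancing time (a new reading comes with each control period).
- camera(name): name is "scene" or "top"; returns a dict with "image" (480x640x3 uint8, red, green, blue), "z_map" (480x640 float32, m along the optical axis (not along the pixel's ray), 0 where there is no reading), "mtx" (3x3 intrinsics, pixels), "view" (4x4, takes a point from world to camera coordinates). Camera axes: x right, y up, looking along -z (the intrinsics and any distortion apply to the point x, -y, -z); pixel columns grow to the right and rows downward; lengths in m; the calibration is good to about 2 mm. A picture is of the moment at which its call begins.
- close_job(): hands the job in; it is judged then, once.
The state is a dict: "time": time; "joint_positions": joint angles; "joint_vel": joint speeds; "joint_torque": joint torques, N m; "ee_pos": TCP position; "eef_rot": TCP orientation; "ft_force": force on the tool from outside, world axes, zero at the start; "torque": the same for the moment, N m; "width": finger opening in m; "grip_force": force on a finger pad.
Only numpy, scipy, OpenCV 4.12 (cv2) and the standard library are available. Lean on these libraries where they do the work, as an engineer would, in place of code of your own. Each camera call takes 0.05 s, during which the arm holds its last target. There are 200 camera calls.

## Working session

There is one attempt and no reset: what is moved stays moved. The work goes in short steps, Python scripts to look and compute and a tool call to move; the robot and the scene stay as the last step left them, time stands still between calls to the robot, and variables do not carry over. Pictures are saved under pics/ and viewed, at most 11 in all, crops included, and the job is handed in when it is done.

Besides the shell and the picture viewer there is one more tool, called after "Call:" in YAML: its name, and indented under it one key for each argument. step_arm: Moves the arm, as the interface text tells. Shifts and turns lie within -1 to 1; 1 stands for 25 mm of shift or 0.12 rad of turn. Its arguments: {"type":"object","properties":{"delta_pos":{"type":"array"},"turn":{"type":"array"},"grip":{"type":"number"},"newtons":{"type":"number"}},"required":["delta_pos","turn"]}

```bash
mkdir -p pics; ls
cat > h.py <<'E'
from bench import *
import numpy as np, cv2
def get(n):
    c=camera(n); c={k:np.array(v) for k,v in c.items()}; np.savez('pics/%s.npz'%n,**c); return c
def load(n): return dict(np.load('pics/%s.npz'%n))
def w2p(c,P):
    P=np.atleast_2d(P); q=(c['view']@np.c_[P,np.ones(len(P))].T).T[:,:3]*[1,-1,-1]
    u=(c['mtx']@q.T).T; return u[:,:2]/u[:,2:]
def ray(c,uv):
    uv=np.atleast_2d(uv).astype(float); d=(np.linalg.inv(c['mtx'])@np.c_[uv,np.ones(len(uv))].T).T*[1,-1,-1]
    R=c['view'][:3,:3]; o=-R.T@c['view'][:3,3]; return o,d@R
def onz(c,uv,z):
    o,d=ray(c,uv); return o+d*((z-o[2])/d[:,2])[:,None]
def cloud(c):
    v,u=np.mgrid[:480,:640]; o,d=ray(c,np.c_[u.ravel(),v.ravel()]); return (o+d*c['z_map'].reshape(-1,1)).reshape(480,640,3)
E
python3 - <<'E'
from h import *
for n in ['scene','top']:
    c=get(n); cv2.imwrite('pics/%s0.png'%n,c['image'][...,::-1]); print(n,c['mtx'],c['view'],(c['z_map']>0).mean())
print(read_state())
E
```

```text
pics
scene [[455.86436682   0.         317.43368354]
 [  0.         455.86436682 235.18271549]
 [  0.           0.           1.        ]] [[ 0.90009049  0.43546859 -0.01429022 -0.55372171]
 [-0.29176952  0.6267817   0.72250623  0.00721473]
 [ 0.32358561 -0.64615154  0.69121671 -1.20136258]
 [ 0.          0.          0.          1.        ]] 0.9960026041666666
top [[448.75516948   0.         324.41039919]
 [  0.         448.75516948 238.32969947]
 [  0.           0.           1.        ]] [[ 0.01526014 -0.99986588 -0.00594584  0.17113365]
 [ 0.99920825  0.01503105  0.03683666 -0.52632909]
 [-0.03674235 -0.00650327  0.99930361 -1.24729318]
 [ 0.          0.          0.          1.        ]] 0.9958561197916667
{'time': 0.1, 'joint_positions': array([-1.36660619,  0.33279739, -0.06473563,  1.46088144,  0.02159783,
        1.34989363, -0.08850498]), 'joint_vel': array([ 2.62099098e-05, -2.23330190e-03, -6.56334806e-04, -1.58603948e-03,
       -7.30020394e-04,  2.27059896e-04, -1.29289307e-03]), 'joint_torque': array([ 1.99746079e-03, -6.24539638e+01,  2.51052529e-02, -3.90722644e+01,
       -6.13184203e-02,  3.64447176e-02,  2.77073775e-05]), 'ee_pos': array([0.14043405, 0.60865208, 0.22182912]), 'eef_rot': array([ 1.13128367e-01,  9.93580173e-01, -6.40179691e-04, -5.00997212e-05]), 'ft_force': array([ 0.85711788, -0.08445663, -0.40229457]), 'torque': array([-0.0156206 ,  0.02207555, -0.01568293]), 'grip_force': 0.0, 'width': 0.08688240636953536}
```

View pics/top0.png

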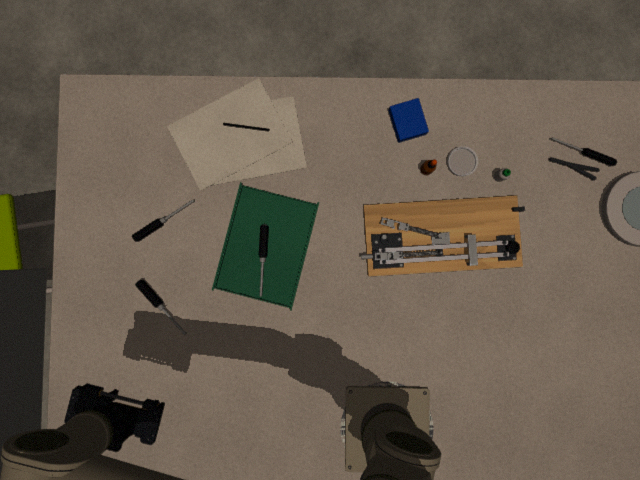

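View pics/scene0.png

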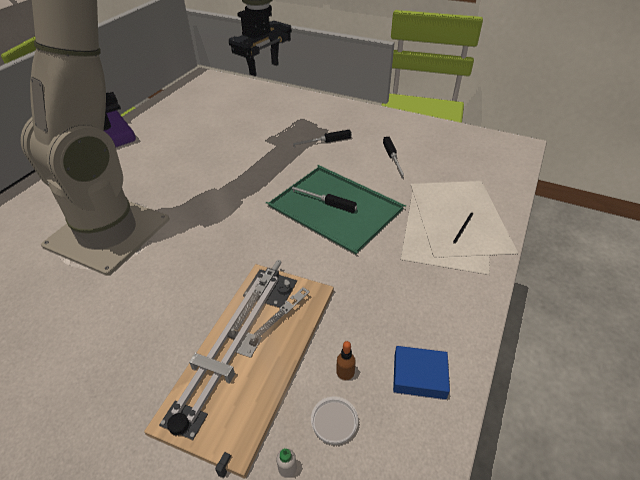

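Run:
```python
from h import *
t=load('top'); s=load('scene')
def crop(c,x,y,w,h,W,H): return cv2.resize(c['image'][y:y+h,x:x+w,::-1],(W,H),interpolation=cv2.INTER_CUBIC)
a=crop(t,360,195,100,75,800,600)
cv2.imwrite('pics/lampT.png',cv2.convertScaleAbs(a,alpha=1.6))
m=np.vstack([np.hstack([crop(t,540,130,80,60,400,300),crop(t,220,220,80,80,400,300)]),np.hstack([crop(s,285,180,80,60,400,300),crop(s,240,265,80,60,400,300)])])
cv2.imwrite('pics/mix.png',cv2.convertScaleAbs(m,alpha=1.4))
g=cv2.cvtColor(t['image'],cv2.COLOR_RGB2HSV); P=cloud(t)
dark=((g[...,2]<40)).astype(np.uint8)
n,l,st,ce=cv2.connectedComponentsWithStats(dark)
for i in range(1,n):
    if 60<st[i,4]<900: print(st[i],ce[i].round(1),P[l==i].mean(0).round(3),P[l==i][:,2].max().round(3))
gm=((g[...,0]>60)&(g[...,0]<90)&(g[...,1]>90)).astype(np.uint8)
cs,_=cv2.findContours(gm,0,2); c=max(cs,key=cv2.contourArea); r=cv2.minAreaRect(c); print(r); b=cv2.boxPoints(r); print(onz(t,b,0.014).round(3))
print(P[int(r[0][1]),int(r[0][0])+25])
```

```text
[388 108  12  34  74] [393.5 124.7] [ 0.846 -0.01   0.017] 0.033
[223 123  46   8  82] [245.8 126.5] [0.833 0.404 0.024] 1.267
[581 148  36  18 276] [598.5 156.6] [ 0.761 -0.577  0.028] 1.267
[549 158  50  22 265] [577.  167.6] [ 0.73  -0.519  0.026] 1.267
[ 12 194  37  31 387] [ 26.3 209. ] [ 0.661  1.511 -0.716] -0.296
[132 219  31  22 273] [147.2 229.8] [0.539 0.671 0.026] 0.034
[258 224  11  34 295] [263.3 240.7] [0.514 0.348 0.028] 0.038
[372 233  30  23 359] [385.2 241.7] [0.516 0.012 0.035] 1.267
[497 236  22  24 319] [507.8 246.9] [ 0.507 -0.326  0.029] 0.044
[373 257  26  11  87] [382.8 264.3] [0.454 0.017 0.024] 0.04
[136 280  27  27 311] [148.9 292.8] [0.365 0.662 0.024] 0.035
((264.82781982421875, 246.58523559570312), (81.4132308959961, 108.68647003173828), 14.574216842651367)
[[0.378 0.491 0.014]
 [0.673 0.421 0.014]
 [0.619 0.199 0.014]
 [0.324 0.27  0.014]]
[0.50080913 0.27855147 0.0032825 ]
```

View pics/lampT.png

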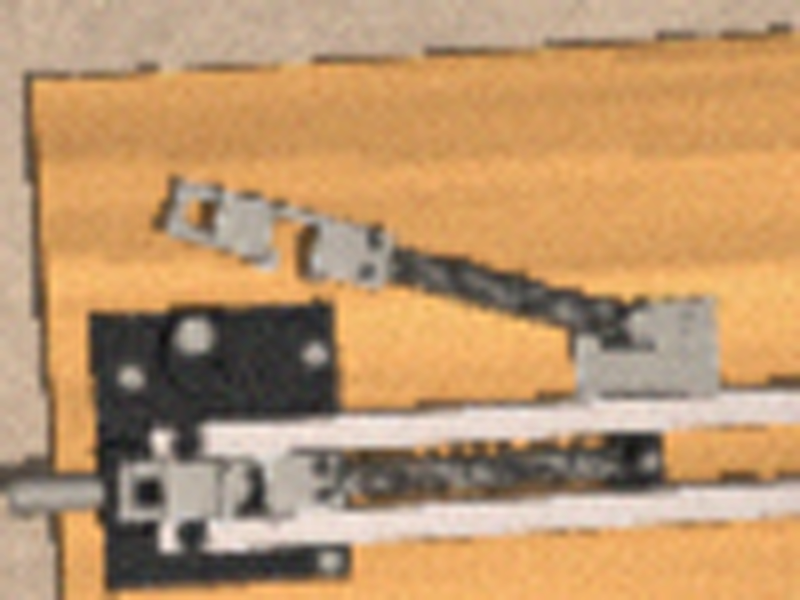

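View pics/mix.png

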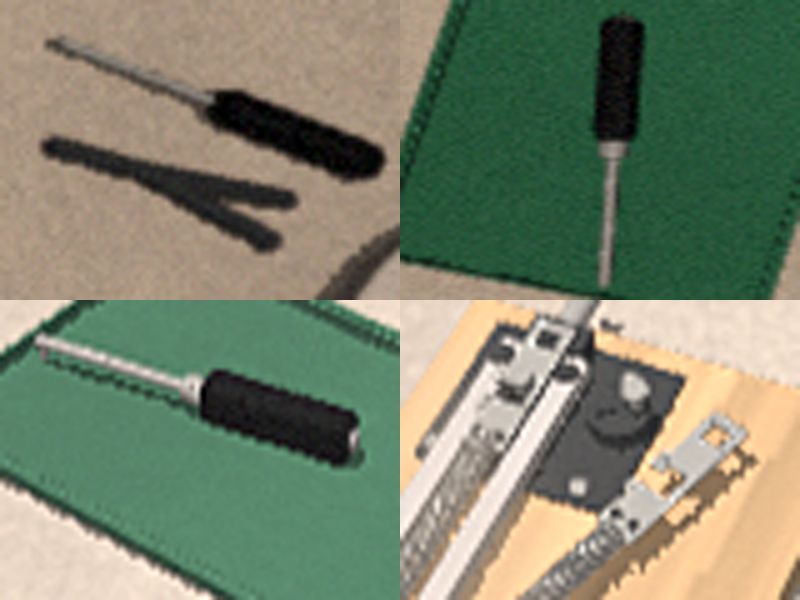

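Run:
```python
from h import *
t=load('top'); s=load('scene')
F={}
for nm,c in (('top',t),('scene',s)):
    g=cv2.cvtColor(c['image'],cv2.COLOR_RGB2HSV)
    m=((g[...,0]>8)&(g[...,0]<22)&(g[...,1]>100)&(g[...,2]>80)).astype(np.uint8)
    m[:, :100]=0
    m=cv2.morphologyEx(m,cv2.MORPH_CLOSE,np.ones((5,5)))
    cs,_=cv2.findContours(m,0,cv2.CHAIN_APPROX_NONE); k=max(cs,key=cv2.contourArea)
    # world metric outline at z=.018
    W=onz(c,k[:,0],0.018)[:,:2]
    r=cv2.minAreaRect((W*1000).astype(np.float32)); print(nm,r)
    for q in cv2.boxPoints(r): print('  ',q.round(1))
P=cloud(t)
def px(x,y): return (360+x/8,195+y/8)
def show(n,uv,z): print(n,np.round(uv,1),(onz(t,uv,z)*1000).round(1))
show('post',px(195-4,335-4),.044); show('twin?',px(240-4,480-4),.044)
show('eye',px(200,209),.0375); show('spigot end',px(0,490),.028)
show('disc?',px(200,355),.033)
show('studplate',px(645,345),.036)
# puller axis
g=cv2.cvtColor(t['image'],cv2.COLOR_RGB2HSV)
sub=np.zeros((480,640),np.uint8); sub[215:303,235:290]=1
gray=((g[...,1]<70)&(sub>0)); dark=((g[...,2]<40)&(sub>0))
for nm,mm,z in(('handle',dark,.031),('shaft',gray,.02)):
    v,u=np.nonzero(mm); keep=(u>250)&(u<275); W=onz(t,np.c_[u,v][keep],z)[:,:2].astype(np.float32)*1000
    l=cv2.fitLine(W,cv2.DIST_HUBER,0,.01,.01).ravel(); print(nm,len(W),l,W.min(0),W.max(0))
for v in range(222,300,5):
    print(v,[int(1000*P[v,u,2]) for u in range(256,272)])
```

```text
top ((536.7820434570312, -149.82894897460938), (200.49000549316406, 429.365234375), 4.3527421951293945)
   [420.5  56.6]
   [ 453.1 -371.5]
   [ 653.  -356.3]
   [620.4  71.8]
scene ((548.4489135742188, -256.0645751953125), (201.15243530273438, 224.55197143554688), 4.187612056732178)
   [ 439.9 -151.4]
   [ 456.3 -375.4]
   [ 657.  -360.7]
   [ 640.6 -136.7]
post [383.9 236.4] [[530.2  16.9  44. ]]
twin? [389.5 254.5] [[481.1   1.1  44. ]]
eye [385.  221.1] [[572.4  13.4  37.5]]
spigot end [360.  256.2] [[475.1  80.1  28. ]]
disc? [385.  239.4] [[522.5  12.4  33. ]]
studplate [440.6 238.1] [[ 528.1 -139.5   36. ]]
handle 315 [ 9.9987411e-01 -1.5867779e-02  5.0678696e+02  3.4712384e+02] [346.02176 314.564  ] [559.9929  378.06366]
shaft 276 [ 9.9886245e-01 -4.7685068e-02  4.4276395e+02  3.5178271e+02] [343.88376 326.92032] [560.76886 379.79004]
222 [2, 0, 0, 1, 4, 3, 6, 3, 4, 2, -1, 3, 5, -1, 4, 4]
227 [2, -2, 1, 2, 30, 32, 33, 30, 31, 30, 28, 31, 15, 1, 3, 4]
232 [1, 1, 0, 0, 27, 31, 30, 29, 27, 30, 27, 28, 16, 4, 2, 0]
237 [4, 3, 6, 3, 28, 28, 30, 30, 30, 34, 25, 29, 2, 7, 7, 2]
242 [1, 3, 4, 29, 29, 29, 28, 30, 33, 30, 27, 22, 1, 1, 4, 1]
247 [0, 2, 0, 29, 28, 28, 30, 29, 26, 30, 26, 15, -3, 3, 2, 0]
252 [2, 3, 2, 27, 32, 33, 33, 30, 31, 31, 29, 11, 4, 2, 5, 2]
257 [5, 4, 1, 5, 28, 27, 28, 32, 29, 21, 10, 3, 0, 3, 2, 3]
262 [1, 0, 4, 1, 3, 17, 14, 20, 5, 1, 3, 5, 1, 6, 3, 1]
267 [5, 3, 2, -1, 5, 20, 17, 15, 0, 2, 1, 6, 2, 6, 5, 5]
272 [7, 3, 0, 0, 0, 23, 24, 6, 3, 2, 3, 1, 3, 0, 2, 2]
277 [3, 5, 4, 5, 4, 21, 14, 0, 2, 3, -3, 4, 3, 3, 1, 4]
282 [2, 4, 1, 2, 14, 20, 13, 1266, 7, 2, 3, 5, 2, 6, 4, 8]
287 [1, -1, 5, 5, 17, 19, 14, 3, 3, 0, 4, 4, 4, 1, 5, 2]
292 [2, 2, 3, 7, 24, 18, 3, 4, 4, 4, 2, -2, 5, 7, 1, 3]
297 [1, 1, 1, 3, 0, -3, -1, 5, 3, 6, 0, 4, 7, 2, 0, 1]
```

Call:
step_arm:
  delta_pos:
    - [1,-0.87,0]
    - [1,-0.87,0]
    - [1,-0.87,0]
    - [1,-0.87,0]
    - [1,-0.87,0]
    - [1,-0.87,0]
    - [1,-0.87,0]
    - [1,-0.87,0]
    - [1,-0.87,0]
    - [1,-0.87,0]
    - [1,-0.87,0]
    - [1,-0.86,0]
  turn: [0,0,0,0,0,0,0.25,0.25,0.25,0.25,0.25,0.25]
  grip: 0

```text
time: 1.3
ee_pos: [0.4413, 0.3471, 0.2223]
eef_rot: [0.023, 1.0, -0.0, -0.0]
ft_force: [0.6, 0.9, 0.7]
width: 0.0874
grip_force: 0.0
```

Call:
step_arm:
  delta_pos:
    - [1,0,0]
    - [1,0,0]
    - [0.94,0,0]
    - [0,0,-1]
    - [0,0,-1]
    - [0,0,-1]
    - [0,0,-1]
    - [0,0,-1]
    - [0,0,0]
    - [0,0,0]
  turn: [0,0,0,0,0,0,0,0,0,0]

```text
time: 2.3
ee_pos: [0.5139, 0.3482, 0.0978]
eef_rot: [0.023, 1.0, -0.0, -0.0]
ft_force: [1.2, 0.8, 0.3]
width: 0.0871
grip_force: 0.0
```

Run:
```python
from h import *
from scipy.spatial.transform import Rotation as R
s=read_state(); y=R.from_quat(s['eef_rot']).as_matrix(); print(s['ee_pos'],np.degrees(np.arctan2(y[1,1],y[0,1])),y[:,2],s['ft_force'],s['joint_positions'])
c=get('top'); cv2.imwrite('pics/t1.png',cv2.resize(c['image'][180:320,180:360,::-1],None,fx=4,fy=4))
```

```text
[0.51393653 0.34817164 0.09781353] 87.32053290117635 [-5.51671585e-04 -4.50473468e-04 -9.99999746e-01] [1.17079008 0.8139005  0.33550233] [-0.81658281  0.41741527  0.1870234   1.62773102 -0.08443161  1.10507429
  0.91678124]
```

View pics/t1.png

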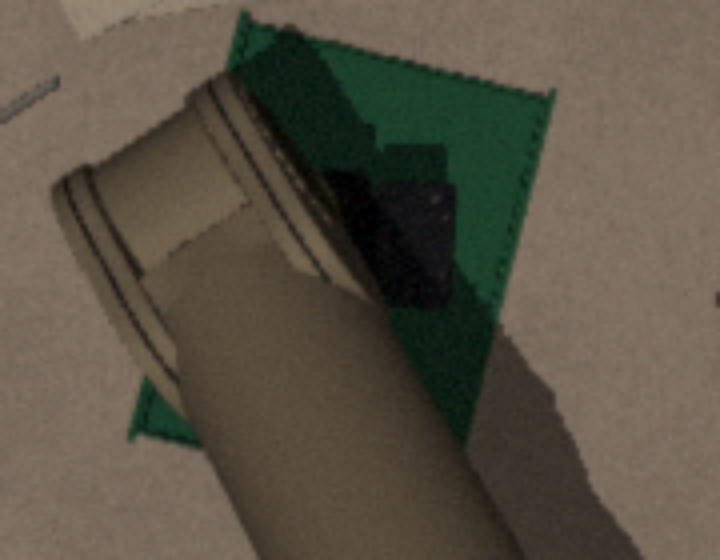

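The top view is now hidden by the arm over the tray; the gripper body (about 420,240) sits centred over the handle. I'll go down and grip.

Call:
step_arm:
  delta_pos:
    - [0,0,-0.8]
    - [0,0,-0.8]
    - [0,0,-0.8]
    - [0,0,-0.8]
    - [0,0,-0.42]
    - [0,0,0]
  turn: [0,0,0,0,0,0]

```text
time: 2.95
ee_pos: [0.5139, 0.3482, 0.0069]
eef_rot: [0.023, 1.0, -0.0, -0.0]
ft_force: [0.9, -0.1, 0.1]
width: 0.0873
grip_force: 0.0
```

Call:
step_arm:
  delta_pos:
    - [0,0,0]
    - [0,0,0]
    - [0,0,0]
    - [0,0,0]
    - [0,0,0]
    - [0,0,0]
    - [0,0,0]
    - [0,0,0]
    - [0,0,0]
    - [0,0,0]
  turn: [0,0,0,0,0,0,0,0,0,0]
  grip: 1
  newtons: 50

```text
time: 3.95
ee_pos: [0.514, 0.3483, 0.007]
eef_rot: [0.023, 1.0, 0.0, 0.0]
ft_force: [0.8, 0.3, -0.3]
width: 0.0218
grip_force: 49.8
```

Call:
step_arm:
  delta_pos:
    - [0,0,0.3]
    - [0,0,0.7]
    - [0,0,1]
    - [0,0,1]
    - [0,0,1]
    - [0,0,0]
    - [0,0,0]
  turn: [0,0,0,0,0,0,0]

```text
time: 4.65
ee_pos: [0.5141, 0.3483, 0.1075]
eef_rot: [0.023, 1.0, 0.0, 0.0]
ft_force: [-0.7, -0.5, -1.6]
width: 0.0217
grip_force: 49.8
```

Call:
step_arm:
  delta_pos:
    - [0,0,0]
    - [0,0,0]
    - [0,0,0]
    - [0,-0.5,0]
    - [0.2,-0.5,0]
    - [0.2,-0.5,0]
    - [0.2,-0.5,0]
    - [0.2,-0.5,0]
    - [0.2,-0.5,0]
    - [0.2,-0.5,0]
    - [0.2,-0.5,0]
    - [0.2,-0.5,0]
  turn: [1,1,1,1,1,1,1,1,1,1,1,1]

```text
time: 5.85
ee_pos: [0.5533, 0.2348, 0.1055]
eef_rot: [-0.644, 0.765, 0.0, -0.001]
ft_force: [-0.7, 0.6, -1.8]
width: 0.0216
grip_force: 49.8
```

Call:
step_arm:
  delta_pos:
    - [0.28,-0.6,0]
    - [0,-0.6,0]
    - [0,-0.6,0]
    - [0,-0.6,0]
    - [0,-0.56,0]
    - [0,0,0]
    - [0,0,0]
  turn: [1,1,0.1,0,0,0,0]

```text
time: 6.55
ee_pos: [0.5582, 0.1698, 0.101]
eef_rot: [0.708, -0.706, -0.002, 0.006]
ft_force: [0.2, 0.9, -1.4]
width: 0.0216
grip_force: 49.8
```

```bash
cat >> h.py <<'E'
from scipy.spatial.transform import Rotation as R
def st():
    s=read_state(); y=R.from_quat(s['eef_rot']).as_matrix(); print(s['time'],(s['ee_pos']*1000).round(1),'closing deg',np.degrees(np.arctan2(y[1,1],y[0,1])).round(2),s['ft_force'].round(2),s['torque'].round(3),s['width'],s['joint_positions'].round(2))
E
python3 - <<'E'
from h import *
st()
t=get('top'); s=get('scene')
a=cv2.resize(t['image'][190:270,330:450,::-1],(600,400),interpolation=cv2.INTER_CUBIC)
b=cv2.resize(s['image'][235:355,220:340,::-1],(600,600),interpolation=cv2.INTER_CUBIC)
cv2.imwrite('pics/t2.png',cv2.convertScaleAbs(a,alpha=1.5));cv2.imwrite('pics/s2.png',b)
E
```

```text
6.55 [558.2 169.8 101. ] closing deg -179.85 [ 0.15  0.91 -1.4 ] [0.107 0.119 0.005] 0.021647392203813724 [ 0.07  0.4  -0.55  1.68  0.23  1.13  2.6 ]
```

View pics/t2.png

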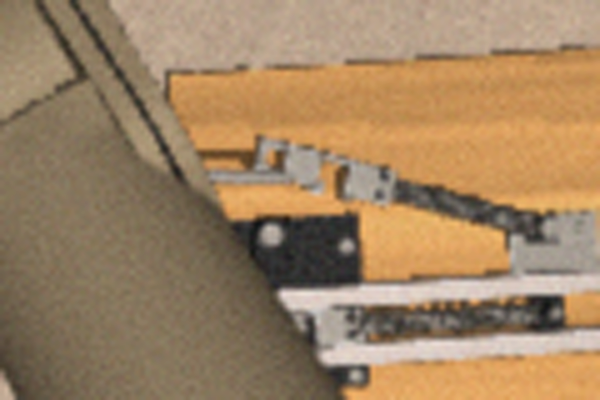

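View pics/s2.png

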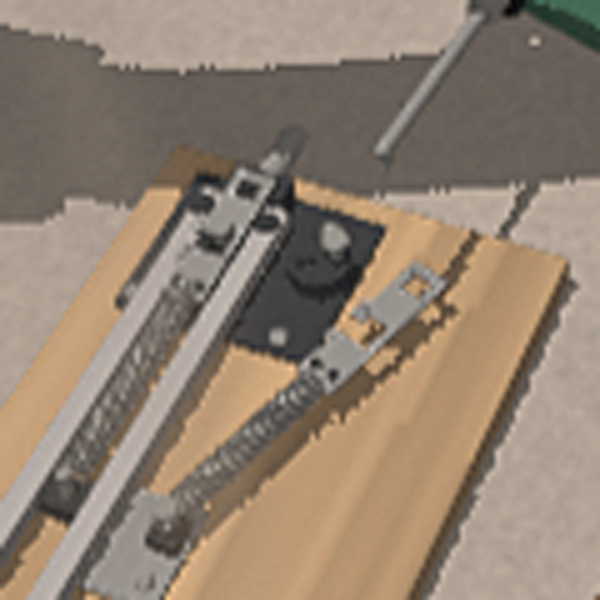

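Top view: the shaft passes from (205,175) to about (290,180) in the crop, near the eye (285,160). Scene view: the eye is at (420,287) and the tip at (380,157). Joint 7 is at its range limit, so I'm turning back a little; that also lines the puller up with the swung spring.

Call:
step_arm:
  delta_pos:
    - [0,0,0]
    - [0,0,0]
    - [0,0,0]
    - [0,0,0]
    - [0,0,0]
  turn: [-1,-1,-0.5,0,0]

```text
time: 7.15
ee_pos: [0.5585, 0.1708, 0.1019]
eef_rot: [-0.596, 0.803, 0.002, -0.006]
ft_force: [0.0, -0.2, -1.6]
width: 0.0216
grip_force: 49.8
```

Run:
```python
from h import *
st()
```

```text
7.15 [558.5 170.8 101.9] closing deg 163.21 [ 0.02 -0.24 -1.55] [0.102 0.028 0.007] 0.021600966169878773 [ 0.03  0.39 -0.5   1.68  0.2   1.13  2.32]
```

```bash
cat >> h.py <<'E'
def tipw(s=None):
    s=s or read_state(); return s['ee_pos']+R.from_quat(s['eef_rot']).as_matrix()@np.array([.1485,0,.003])
def shaft():
    # shaft mask from depth: points along predicted line, above background
    s=read_state(); M=R.from_quat(s['eef_rot']).as_matrix(); tip=tipw(s); print('pred tip',(tip*1000).round(1),'dir',M[:,0].round(4))
    for n in ('top','scene'):
        c=get(n); P=cloud(c)-s['ee_pos']; L=P@M   # tool-frame coords
        m=(L[...,0]>.065)&(L[...,0]<.165)&(abs(L[...,1])<.015)&(abs(L[...,2]+.0105)<.012)
        v,u=np.nonzero(m); 
        if len(v)<5: print(n,'none'); continue
        uv=np.c_[u,v]
        # cast onto plane of shaft mid height, in tool frame
        o,d=ray(c,uv); o2=(o-s['ee_pos'])@M; d2=d@M
        q=o2+d2*((-.0105-o2[2])/d2[:,2])[:,None] if n=='top' else L[v,u]
        q=q*1000; k=np.polyfit(q[:,0],q[:,1],1)
        print(n,len(v),'xmax',np.sort(q[:,0])[-6:].round(1),'y at tip',np.polyval(k,148.5).round(2),'slope',k[0].round(4), 'z med',np.median(L[v,u,2]*1000).round(1),'z slope',np.polyfit(L[v,u,0],L[v,u,2],1).round(4))
E
python3 - <<'E'
from h import *
shaft()
E
```

```text
pred tip [515.5  28.6  99.9] dir [-0.2888 -0.9574  0.007 ]
top 18 xmax [149.5 150.3 151.  151.9 152.7 153.5] y at tip 2.48 slope 0.1253 z med -11.4 z slope [ 0.2359 -0.0459]
scene 120 xmax [151.  151.4 151.5 152.1 153.2 153.7] y at tip -0.49 slope 0.0114 z med -11.5 z slope [ 0.0117 -0.0126]
```

Run:
```python
from h import *
for n,u0,v0,r in(('top',385,221,4),('scene',304,292,5)):
    c=load(n); g=cv2.cvtColor(c['image'],cv2.COLOR_RGB2HSV)[...,1].astype(int)
    print(n); print(g[v0-r-1:v0+r+2,u0-r-2:u0+r+3])
    for z in (.0375,.036,.0345): print(z,(w2p(c,[[.5726,.0141,z]])).round(1))
```

```text
top
[[145 143 146 153 145 141 139 152 139 138 135 148 146]
 [150 147 127  84 109 121 136 136 145 143 149 146 144]
 [144 149 127  33  30  31  44  61 104 119 138 149 145]
 [150 152  99  21  35  50  14  25  24  17  49  78  81]
 [140 145  76  21  87 133 120  93  27  28  31  21  26]
 [145 144  42  39 125 148 152 110  32  34  26  24  25]
 [138 114  29  41 111 142 136  87  19  22  22  31  25]
 [150 101  14  23  37  76  80  57  24  28  27  30  27]
 [141 138  78  36  33  38  30  30  22  28  24  34  23]
 [139 144 151 139 121 103  77  51  41  32  34  22  25]
 [142 142 139 147 147 149 142 149 125  93  71  33  33]]
0.0375 [[384.8 221. ]]
0.036 [[384.7 221.1]]
0.0345 [[384.6 221.1]]
scene
[[102 102 101 101 103 100  99 106 102 100  98  99  99 100 100]
 [100 100 100 106  99  61  65  88 108 104 102  99  99  99  99]
 [100 102 104  99  65   4   5  27  59  98 105 102 101  99  99]
 [101 104  96  45   2   0  13   4   2  54  90 106 103 100  99]
 [105  96  46   3   5  58  88  17   4   3  28  72  94 103  99]
 [ 95  48   5  13  84 103 108 102  69   3  10   0  67 103 100]
 [ 50   3  12  24 105 109 102 109  94   8  11  16  97 104 100]
 [  5  15  15   3  54  91 110  56  14  10  12 108 106 102 100]
 [ 15  18  20  15  10  32  71  17   8  12  89 107 102  99 100]
 [ 18  18  20  17  17  15  10   6  22 101 104  96 101  99 100]
 [ 18  20  18  18  18  15   9  28 104 106 104  92  97  98 100]
 [ 20  18  20  18  16  12  35  95 104 101 102  96  95  97 100]
 [ 20  18  18  18  14  21  92 105 103 101 100  97 101  98 101]]
0.0375 [[302.5 291.7]]
0.036 [[302.5 292.2]]
0.0345 [[302.6 292.6]]
```

Call:
step_arm:
  delta_pos:
    - [0.57,0,0]
    - [0.57,-0.1,0]
    - [0.57,-0.2,0]
    - [0.57,-0.28,0]
    - [0,0,-0.5]
    - [0,0,-0.5]
    - [0,0,-0.5]
    - [0,0,-0.3]
    - [0,0,0]
    - [0,0,0]
  turn: [0,0,0,0,0,0,0,0,0,0]

```text
time: 8.25
ee_pos: [0.6156, 0.1556, 0.0569]
eef_rot: [-0.595, 0.804, 0.002, -0.006]
ft_force: [-0.3, -0.5, -1.0]
width: 0.0214
grip_force: 49.8
```

Run:
```python
from h import *
st(); shaft()
for n in('scene','top'): print(w2p(load(n),tipw()))
s=load('scene')
b=cv2.resize(s['image'][255:335,255:362,::-1],(800,600),interpolation=cv2.INTER_CUBIC)
t=load('top'); a=cv2.resize(t['image'][200:260,345:425,::-1],(800,600),interpolation=cv2.INTER_CUBIC)
cv2.imwrite('pics/st3.png',cv2.resize(np.vstack([b,a]),(500,600*5//5)) )
```

```text
8.25 [615.6 155.6  56.9] closing deg 163.03 [-0.26 -0.53 -0.96] [ 0.151  0.075 -0.069] 0.021416544741179017 [ 0.03  0.54 -0.46  1.58  0.26  1.1   2.35]
pred tip [572.2  13.5  55. ] dir [-0.2918 -0.9564  0.0069]
top none
scene 118 xmax [151.4 151.9 152.7 152.9 153.1 153.7] y at tip -0.52 slope 0.0208 z med -12.7 z slope [ 0.0238 -0.0149]
[[302.09032663 286.61919797]]
[[385.83103951 220.53498387]]
```

View pics/st3.png

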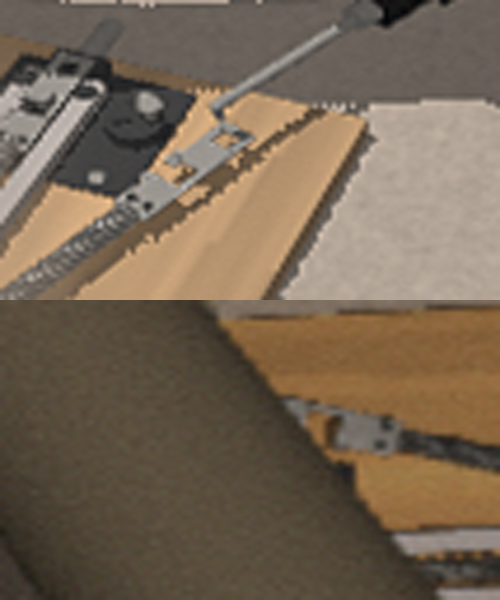

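Scene crop: tip at about (218,115), eye right below it at about (238,138). The top view is blocked by the arm. The numbers agree, so I'll lower in small steps by feel.

Call:
step_arm:
  delta_pos:
    - [0.02,0.02,-0.3]
    - [0,0,-0.3]
    - [0,0,0]
    - [0,0,0]
  turn: [0,0,0,0]

```text
time: 8.75
ee_pos: [0.616, 0.1558, 0.0414]
eef_rot: [-0.595, 0.804, 0.002, -0.006]
ft_force: [0.1, 0.3, -2.0]
width: 0.0217
grip_force: 49.8
```

Run:
```python
from h import *
st(); print(tipw()*1000)
```

```text
8.75 [616.  155.8  41.4] closing deg 163.01 [ 0.06  0.26 -1.97] [0.11  0.034 0.001] 0.021704147529361954 [ 0.02  0.56 -0.46  1.58  0.27  1.07  2.34]
[572.54596555  13.72929893  39.54065797]
```

Call:
step_arm:
  delta_pos:
    - [0,0,-0.08]
    - [0,0,-0.08]
    - [0,0,0]
    - [0,0,0]
  turn: [0,0,0,0]

```text
time: 9.15
ee_pos: [0.6162, 0.1558, 0.0379]
eef_rot: [-0.595, 0.804, 0.002, -0.006]
ft_force: [0.6, -0.4, -1.1]
width: 0.0216
grip_force: 49.8
```

Run:
```python
from h import *
st(); print(tipw()*1000)
```

```text
9.15 [616.2 155.8  37.9] closing deg 163.0 [ 0.58 -0.39 -1.09] [0.113 0.141 0.002] 0.02160157074692971 [ 0.02  0.56 -0.45  1.59  0.27  1.07  2.34]
[572.78505653  13.75122977  35.9011574 ]
```

Call:
step_arm:
  delta_pos:
    - [0,0,-0.06]
    - [0,0,-0.04]
    - [0,0,0]
    - [0,0,0]
  turn: [0,0,0,0]

```text
time: 9.55
ee_pos: [0.6162, 0.1558, 0.0353]
eef_rot: [-0.595, 0.804, 0.002, -0.006]
ft_force: [0.4, -0.2, -1.4]
width: 0.0217
grip_force: 49.8
```

Run:
```python
from h import *
st(); print(tipw()*1000)
```

```text
9.55 [616.2 155.8  35.3] closing deg 163.0 [ 0.38 -0.16 -1.36] [0.053 0.081 0.013] 0.021718121584700056 [ 0.02  0.57 -0.45  1.59  0.27  1.06  2.34]
[572.767711    13.76534446  33.36624433]
```

Call:
step_arm:
  delta_pos:
    - [0,0,-0.06]
    - [0,0,-0.04]
    - [0,0,0]
    - [0,0,0]
  turn: [0,0,0,0]

```text
time: 9.95
ee_pos: [0.6162, 0.1558, 0.0328]
eef_rot: [-0.595, 0.804, 0.002, -0.006]
ft_force: [1.3, -0.5, -1.0]
width: 0.0216
grip_force: 49.8
```

Run:
```python
from h import *
st(); print(tipw()*1000); shaft()
```

```text
9.95 [616.2 155.8  32.8] closing deg 163.0 [ 1.29 -0.54 -1.04] [0.06  0.026 0.001] 0.021626809859030774 [ 0.02  0.57 -0.45  1.59  0.27  1.06  2.34]
[572.78117291  13.76125166  30.89226966]
pred tip [572.8  13.8  30.9] dir [-0.2922 -0.9563  0.007 ]
top 7 xmax [157.8 159.5 160.4 161.2 163.  163.8] y at tip -9.68 slope 0.3173 z med -3.6 z slope [-0.0291  0.0012]
scene 183 xmax [163.2 163.8 164.1 164.5 164.6 164.7] y at tip -1.88 slope -0.0111 z med -10.6 z slope [ 0.096  -0.0211]
```

Call:
step_arm:
  delta_pos:
    - [0.02,0.08,0]
    - [0.02,0.08,0]
    - [0.02,0.08,0]
    - [0.02,0.08,0]
    - [0,0,0]
    - [0,0,0]
    - [0,0,0]
  turn: [0,0,0,0,0,0,0]

```text
time: 10.75
ee_pos: [0.6182, 0.1635, 0.0328]
eef_rot: [-0.595, 0.804, 0.002, -0.006]
ft_force: [-0.7, -2.4, -2.3]
width: 0.0218
grip_force: 49.8
```

Run:
```python
from h import *
st(); p=tipw()*1000; print(p); d=p[:2]-[535.6,-134.9]; print('r',np.hypot(*d),'stretch~',np.hypot(*d)-156)
```

```text
10.75 [618.2 163.5  32.8] closing deg 162.99 [-0.65 -2.44 -2.33] [-0.522  0.268  0.071] 0.021840374209044243 [ 0.01  0.58 -0.45  1.58  0.28  1.06  2.33]
[574.73883771  21.47292744  30.87983854]
r 161.19659131807268 stretch~ 5.196591318072677
```

Call:
step_arm:
  delta_pos:
    - [0.03,0.12,0]
    - [0.03,0.12,0]
    - [0.03,0.12,0]
    - [0.03,0.12,0]
    - [0.03,0.12,0]
    - [0,0,0]
    - [0,0,0]
    - [0,0,0]
  turn: [0,0,0,0,0,0,0,0]
  newtons: 60

```text
time: 11.55
ee_pos: [0.6218, 0.178, 0.0325]
eef_rot: [-0.595, 0.804, 0.002, -0.007]
ft_force: [-1.1, -5.9, -1.9]
width: 0.0214
grip_force: 59.8
```

```bash
cat >> h.py <<'E'
def rep():
    st(); p=tipw()*1000; d=p[:2]-[535.6,-134.9]; r=np.hypot(*d); print('tip',p.round(1),'r',r.round(2),'stretch~',(r-156).round(2),'swing',(np.arctan2(.0760*d[1]+.9971*d[0],.9971*d[1]-.0760*d[0])).round(3)); return p
E
python3 - <<'E'
from h import *
rep(); shaft()
E
```

```text
11.55 [621.8 178.   32.5] closing deg 162.98 [-1.06 -5.95 -1.86] [-1.361  0.428  0.077] 0.021352082143519784 [-0.01  0.59 -0.45  1.56  0.28  1.07  2.31]
tip [578.3  36.   30.8] r 176.13 stretch~ 20.13 swing 0.321
pred tip [578.3  36.   30.8] dir [-0.2926 -0.9562  0.0086]
top 13 xmax [160.8 161.7 162.5 163.3 163.4 164.3] y at tip -8.01 slope 0.335 z med -4.0 z slope [-0.0178 -0.002 ]
scene 172 xmax [164.  164.3 164.7 164.7 164.7 164.8] y at tip -1.82 slope -0.0145 z med -10.0 z slope [ 0.0923 -0.0206]
```

Call:
step_arm:
  delta_pos:
    - [0.03,0.12,0]
    - [0.03,0.12,0]
    - [0.03,0.12,0]
    - [0,0,0]
    - [0,0,0]
    - [0,0,0]
  turn: [0,0,0,0,0,0]

```text
time: 12.25
ee_pos: [0.624, 0.1862, 0.0323]
eef_rot: [-0.595, 0.804, 0.001, -0.007]
ft_force: [-1.7, -7.7, -1.8]
width: 0.0214
grip_force: 59.9
```

Run:
```python
from h import *
rep()
s=get('scene'); rep(); get('scene'); rep()
b=cv2.resize(s['image'][250:325,255:355,::-1],(800,600),interpolation=cv2.INTER_CUBIC)
cv2.imwrite('pics/s4.png',b)
```

```text
12.25 [624.  186.2  32.3] closing deg 162.95 [-1.66 -7.66 -1.78] [-1.745  0.501  0.058] 0.021360033380258645 [-0.03  0.6  -0.45  1.54  0.28  1.08  2.29]
tip [580.4  44.2  30.8] r 184.59 stretch~ 28.59 swing 0.321
12.3 [623.9 186.1  32.3] closing deg 162.95 [-1.3  -8.99 -1.43] [-1.689  0.492  0.136] 0.021376560319708453 [-0.03  0.6  -0.45  1.54  0.28  1.08  2.29]
tip [580.4  44.1  30.7] r 184.53 stretch~ 28.53 swing 0.321
12.35 [623.9 186.1  32.3] closing deg 162.95 [-2.79 -8.59 -2.35] [-1.743  0.516  0.11 ] 0.02103540466170045 [-0.03  0.6  -0.45  1.54  0.28  1.08  2.29]
tip [580.4  44.1  30.8] r 184.55 stretch~ 28.55 swing 0.321
```

View pics/s4.png

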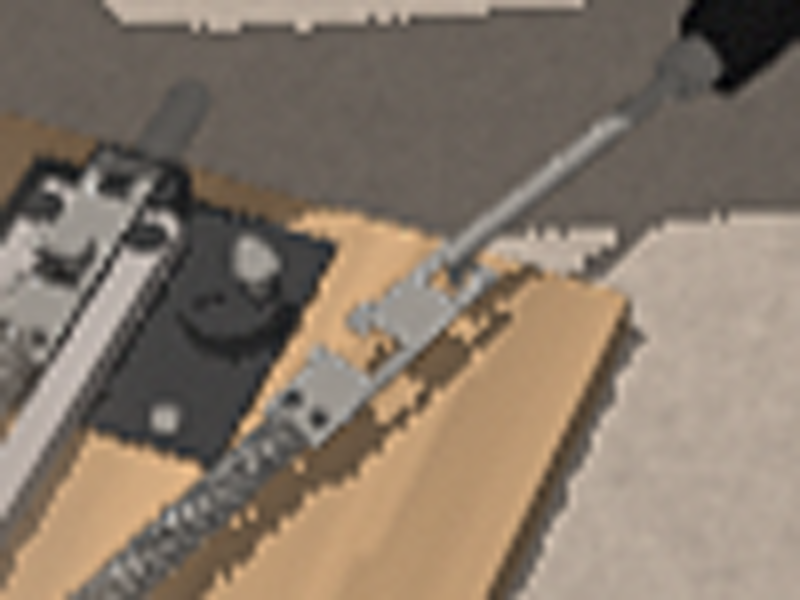

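Run:
```python
from h import *
c=load('scene'); ex=np.array([-.0760,.9971]); ey=np.array([-.9971,-.0760]); stud=np.array([535.6,-134.9])
def f(n,x,y,z=.0375):
    w=onz(c,[(255+(x+.5)/8-.5,250+(y+.5)/8-.5)],z)[0,:2]*1000-stud; th=.321
    e=ex*np.cos(th)-ey*np.sin(th); l=ex*np.sin(th)+ey*np.cos(th)
    print(n,'along %.1f lat %.1f | lamp %.1f %.1f'%(w@e,w@l,w@ex-100,w@ey))
f('root arm corner',318,345); f('root low-left outer corner',318,445,.0375); f('root mouth mid',345,365); f('barb tip',350,325); f('end bar outer corner',495,272); f('end arm',440,258)
f('post head',257,258,.0425); f('twin? ',65,250,.044); f('plate bolt',165,415,.024)
f('root/shank junction',375,382); f('land/mouth',395,345)
```

```text
root arm corner along 140.1 lat 12.3 | lamp 36.9 -32.5
root low-left outer corner along 114.8 lat -10.5 | lamp 5.6 -46.1
root mouth mid along 139.6 lat 2.0 | lamp 33.1 -42.2
barb tip along 150.9 lat 10.2 | lamp 46.4 -37.9
end bar outer corner along 190.7 lat -8.5 | lamp 78.2 -68.2
end arm along 184.9 lat 6.7 | lamp 77.5 -52.0
post head along 149.6 lat 43.3 | lamp 55.6 -6.1
twin?  along 117.0 lat 85.8 | lamp 38.1 44.5
plate bolt along 103.2 lat 36.3 | lamp 9.4 1.9
root/shank junction along 140.4 lat -8.2 | lamp 30.6 -52.1
land/mouth along 153.5 lat -4.0 | lamp 44.4 -52.2
```

Run:
```python
from h import *
ex=np.array([-.0760,.9971]); ey=np.array([-.9971,-.0760]); stud=np.array([535.6,-134.9])
C={}
for n,u,v in(('top',384,237),('scene',286,282)):
    c=load(n); im=cv2.imread('pics/%s0.png'%n); g=cv2.cvtColor(im,cv2.COLOR_BGR2GRAY).astype(float)
    sub=g[v-5:v+6,u-5:u+6]; print(n); print(sub.astype(int))
    w=np.clip(sub-sub.max()*.55,0,None); 
    vv,uu=np.mgrid[v-5:v+6,u-5:u+6]; p=np.array([(w*uu).sum(),(w*vv).sum()])/w.sum(); C[n]=(c,p)
    W=onz(c,[p],.0435)[0,:2]*1000-stud; print(p.round(2),'lamp',(W@ex-100).round(1),(W@ey).round(1))
```

```text
top
[[112 112 104 102 103 101 104 105 103 107 107]
 [107 100  58  50  45  41  44  41  43  60  64]
 [ 50  43  24  28  43  49  49  25  22  31  32]
 [ 27  27  20  57 108 106  91  47  29  30  27]
 [ 30  16  30  82 113 110 105  69  34  33  31]
 [ 30  10  44  88 109 110 105  69  35  30  31]
 [ 27  18  37  67  96 101  96  51  29  32  32]
 [ 23  19  33  40  53  50  39  32  28  29  30]
 [ 28  19  32  32  31  32  32  24  17  29  31]
 [ 28  24  29  30  31  32  29  29  27  27  32]
 [ 30  31  20  33  34  30  31  31  35  23  35]]
[383.55 234.33] lamp 52.2 -11.8
scene
[[ 63  58  57  52  52  69  62 109 147 148 160]
 [ 63  62  58  57  54  52  54  50  56  73 126]
 [ 62  64  57  66  99  96  69  53  54  55  51]
 [ 63  63  60  92 155 149 115  82  56  58  61]
 [ 60  58  58 103 147 141 145 133  69  55  60]
 [ 60  55  59 106 147 142 144 150 113  56  62]
 [ 65  62  59 108 146 147 148 143 117  57  62]
 [ 62  60  58  82 125 139 137  98  55  59  61]
 [ 61  61  61  56  57  95  78  58  32  61  62]
 [ 59  52  59  57  45  76  80  57  30  53  64]
 [ 48  35  53  63  59  47  50  44  42  50  56]]
[286.99 281.11] lamp 56.9 -6.3
```

Scene crop: the tip is in the eye (460,270), the hook mouth is at (375,350), and the post head is at (257,258). Image, force and tip position all put the stretch at about 27 mm, and the seat lies at about 27.5 mm. So I draw about 7 mm more, then swing part of the way in.

Call:
step_arm:
  delta_pos:
    - [0.025,0.09,0]
    - [0.02,0.09,0]
    - [0.02,0.09,0]
    - [0,0,0]
    - [0,0,0]
    - [0,0,0]
  turn: [0,0,0,0,0,0]

```text
time: 12.95
ee_pos: [0.6255, 0.1922, 0.0321]
eef_rot: [-0.594, 0.804, 0.001, -0.008]
ft_force: [-2.4, -10.2, -2.2]
width: 0.0215
grip_force: 59.9
```

Run:
```python
from h import *
rep(); get('scene'); rep()
```

```text
12.95 [625.5 192.2  32.1] closing deg 162.93 [ -2.43 -10.19  -2.23] [-2.062  0.608  0.102] 0.02150123761317647 [-0.04  0.61 -0.45  1.53  0.29  1.08  2.28]
tip [581.9  50.3  30.7] r 190.87 stretch~ 34.87 swing 0.321
13.0 [625.5 192.3  32.1] closing deg 162.93 [-2.98 -9.76 -2.54] [-2.005  0.602  0.085] 0.02161967301717467 [-0.04  0.61 -0.45  1.53  0.29  1.08  2.28]
tip [581.9  50.3  30.7] r 190.88 stretch~ 34.88 swing 0.321
```

Call:
step_arm:
  delta_pos:
    - [-0.09,0.019,0]
    - [-0.09,0.019,0]
    - [-0.09,0.019,0]
    - [-0.09,0.019,0]
    - [-0.09,0.019,0]
    - [-0.09,0.019,0]
    - [-0.09,0.012,0]
    - [-0.09,0.012,0]
    - [-0.09,0.012,0]
    - [-0.09,0.012,0]
    - [-0.09,0.012,0]
    - [0,0,0]
  turn: [0,0,0,0,0,0,0,0,0,0,0,0]

```text
time: 14.2
ee_pos: [0.6009, 0.1967, 0.0323]
eef_rot: [-0.595, 0.804, 0.001, -0.007]
ft_force: [-1.2, -9.5, -1.7]
width: 0.0217
grip_force: 59.9
```

Run:
```python
from h import *
rep(); s=get('scene'); rep()
b=cv2.resize(s['image'][255:315,260:340,::-1],(800,600),interpolation=cv2.INTER_CUBIC)
cv2.imwrite('pics/s5.png',b)
t=get('top'); P=cloud(t); print(t['image'][228:246,376:400].mean(2).astype(int))
```

```text
14.2 [600.9 196.7  32.3] closing deg 162.96 [-1.17 -9.54 -1.74] [-2.203  0.315  0.308] 0.02174175652657482 [-0.04  0.57 -0.46  1.6   0.28  1.06  2.26]
tip [557.3  54.7  30.9] r 190.85 stretch~ 34.85 swing 0.19
14.25 [601.  196.7  32.3] closing deg 162.95 [ -0.82 -10.24  -1.98] [-2.137  0.343  0.269] 0.021747987497184245 [-0.04  0.57 -0.46  1.6   0.28  1.06  2.26]
tip [557.4  54.7  30.9] r 190.84 stretch~ 34.84 swing 0.191
[[113 113 112 106 115  98 108 115 108  54  61 109 111 107 106 107 103  58
   65 100  67  44  42  42]
 [111 108 115 107 126 111 114 115 104  59  71 106 112 109 107 109 111 108
  108 106  82  72  65  41]
 [113 104 107 104 116 103 107 113 105  62  76 108 108 111 109 115 108  99
  104 112  89  92  74  53]
 [ 99  95  94  92 100 101 100 113  98  62  88 117 120 116 113 114  91  53
   84 114  70  71  64  57]
 [107 103 101 116 113  99 100  95  87  55 100 123 111 100 104 110  97  63
   94 113  62  55  43  41]
 [ 96  99  98  97  92  53  47  45  40  55 113 109  46  39  49  51  69  77
   85  89  44  37  31  30]
 [ 53  42  42  52  43  20  27  37  47  45  40  34  27  30  25  30  3
[... 444 characters left out ...]
51  45  40  26  30  37  49  51  40  30  30  32  33  38  30  28  34
   31  29  35  50  99 106]
 [ 53  48  46  47  45  32  27  34  32  30  29  22  27  32  28  32  31  35
   33  27  30  39  59  75]
 [ 55  59  50  49  46  37  34  31  28  30  30  27  22  32  29  25  31  34
   30  31  35  33  32  34]
 [ 56  52  52  46  47  43  33  34  37  31  35  31  31  33  30  34  36  32
   35  32  28  34  29  30]
 [ 57  54  52  51  48  45  39  29  31  30  33  32  33  33  31  38  34  35
   35  30  34  31  37  33]
 [ 58  60  56  54  49  50  46  31  28  25  30  31  29  32  31  32  33  28
   36  31  34  33  33  30]
 [ 59  54  57  55  57  49  43  43  39  28  34  33  29  35  33  30  28  32
   34  30  34  35  30  34]]
```

View pics/s5.png

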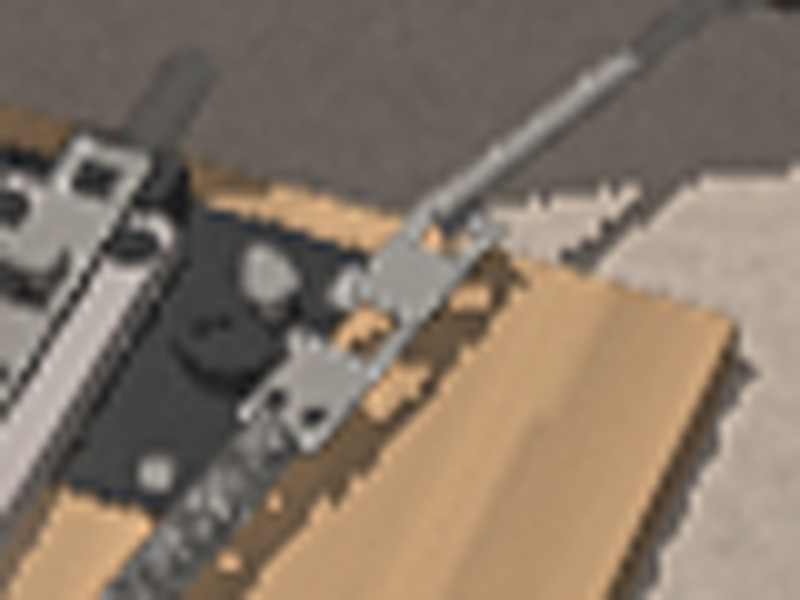

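Run:
```python
from h import *
np.set_printoptions(linewidth=200)
t=load('top'); g=cv2.cvtColor(t['image'],cv2.COLOR_RGB2HSV)[...,1].astype(int)
print('cols 366..399'); 
for v in range(219,240): print(v,' '.join('%3d'%x for x in g[v,366:400]))
ex=np.array([-.0760,.9971]); ey=np.array([-.9971,-.0760]); stud=np.array([535.6,-134.9])
for s in (31,33.5,36):
  for th in (.19,.205):
    e=ex*np.cos(th)-ey*np.sin(th); l=ex*np.sin(th)+ey*np.cos(th)
    q=[stud+e*(a+s)+l*b for a,b in((113.5,13),(113.5,0),(128.5,0),(128.5,13),(124,13),(148.5,0),(164,10),(164,-10))]
    print(s,th,w2p(t,np.c_[np.array(q)/1000,[.0375]*8]).round(1).tolist())
print('stem',w2p(t,[[.5303,.0170,.044]]))
```

```text
cols 366..399
219 148 147 145 147 145 147 137 148 146 141 139 146 141 144 144 139 147 140 149 147 148 141 143 146 143 146 145 142 141 144 141 140 149 143
220 134 143 141 148 143 148 147 145 150 145 141 143 145 146 145 146 144 144 145 137 147 145 145 141 152 141 149 147 153 138 139 147 151 145
221 115 145 149 148 146 140 146 149 141 153 146 153 139 143 147 144 143 147 150 140 144 145 145 151 139 151 145 146 147 148 139 139 146 140
222  62 146 137 133 136 144 147 145 144 153 150 146 153 142 145 139 139 152 145 150 141 139 143 151 144 153 152 153 149 149 138 150 145 143
223  81  96  55  50  57  78  81  91  87  88 124 133 133 135 144 143 153 146 149 140 143 148 148 145 149 148 148 151 148 141 140 149 143 155
224  84  57  67  29  39  41  38  25  22  15  39  45  54  64  80  80  88 101 120 133 138 141 149 147 149 150 148 139 141 147 142 144 145 151
225  98  75  72  50  73 106 112  51  26  26  27  25  30  29  26  30  25  38  53  55  57  64  82  82  81  96 128 132 142 139 139 156 143 146
226  80  78  87  82  60  88 137  92  15  27  31  24  27  27  32  97 107 104  83  51  23  11  27  20  22   
[... 2017 characters left out ...]
[386.8, 227.8], [381.4, 227.0], [380.7, 231.7], [382.3, 231.9], [374.1, 226.0], [368.0, 228.7], [369.0, 221.5]]
33.5 0.19 [[385.2, 233.1], [385.8, 228.4], [380.3, 227.7], [379.7, 232.4], [381.4, 232.7], [373.1, 226.8], [367.0, 229.7], [367.9, 222.5]]
33.5 0.205 [[385.2, 232.3], [385.9, 227.7], [380.4, 226.9], [379.8, 231.6], [381.4, 231.8], [373.2, 225.8], [367.1, 228.6], [368.1, 221.4]]
36 0.19 [[384.3, 233.0], [384.9, 228.3], [379.4, 227.6], [378.8, 232.3], [380.5, 232.5], [372.2, 226.7], [366.1, 229.6], [367.0, 222.4]]
36 0.205 [[384.3, 232.2], [385.0, 227.5], [379.5, 226.7], [378.9, 231.4], [380.5, 231.7], [372.3, 225.7], [366.2, 228.5], [367.2, 221.3]]
stem [[383.8447765  236.33809693]]
```

Scene crop: mouth at (365,330), post head at (270,275). In the top view the mouth spans columns 380.6–385.9 and the post is at 383.9, so the hook is about 5.8 mm past its seat, inside the entry window. I continue the swing slowly.

Call:
step_arm:
  delta_pos:
    - [-0.06,0.012,0]
    - [-0.06,0.012,0]
    - [-0.06,0.012,0]
    - [-0.06,0.01,0]
    - [-0.06,0.01,0]
    - [0,0,0]
    - [0,0,0]
  turn: [0,0,0,0,0,0,0]

```text
time: 15.0
ee_pos: [0.5937, 0.198, 0.0324]
eef_rot: [-0.594, 0.804, 0.001, -0.007]
ft_force: [-0.6, -10.0, -1.4]
width: 0.0216
grip_force: 59.9
```

```bash
cat >> h.py <<'E'
def look():
    t=get('top'); g=cv2.cvtColor(t['image'],cv2.COLOR_RGB2HSV)[...,1].astype(int); gr=t['image'].mean(2).astype(int)
    print('sat cols 372..395')
    for v in range(222,242): print(v,' '.join('%3d'%x for x in g[v,372:396]),' | ',' '.join('%3d'%x for x in gr[v,372:396]))
E
python3 - <<'E'
from h import *
rep(); look(); rep()
E
```

```text
15.0 [593.7 198.   32.4] closing deg 162.95 [-0.58 -9.99 -1.42] [-2.145  0.26   0.363] 0.02163491061823261 [-0.04  0.56 -0.47  1.62  0.28  1.05  2.26]
tip [550.1  56.   30.9] r 191.47 stretch~ 35.47 swing 0.152
sat cols 372..395
222 143 147 141 142 148 147 149 149 153 151 142 148 145 144 153 140 151 146 142 141 148 146 150 147  |   97  95  94  98  97  95  94  94  91  91  97  94  95 100  93 100  93 101  99 100  99  99  97  97
223 139 146 153 140 146 147 138 144 141 144 147 143 147 139 142 142 149 155 150 143 139 147 147 147  |   97  94  95  99  95  96 100  97  99  98  98  99  96 102  99 100  98  94  98  97 101  97  97  97
224 156 145 142 150 144 147 142 145 143 150 140 145 145 147 144 142 147 137 144 138 140 148 143 152  |   93  99 100  95  95  96  98 100  99  95 100  96  97  99 100 101  95 101 101 101 101  97  99  98
225 133 136 126 137 148 143 156 139 153 146 146 153 149 143 152 149 146 146 150 147 147 148 148 146  |   90  90  95  93  90  90  82  91  86  90  87  87  90  92  93  96  99 101  98 101  99 101  99 100
226  45  46  50  57  72  82  91  84  78  72  96 118 104 116 138 143 144
[... 2640 characters left out ...]
  50  43  40  33  32  35  18  29  39  50  52  38  30  27  25  36  35  34  26  30  37  35
240  80  63  75  89  88  66  27  46  58  24  48  33  15  34  16  46  25  36  28  15  35  15  23  15  |   57  54  51  48  41  43  35  29  18  30  28  29  33  34  29  25  29  32  34  32  33  33  32  32
241  81  79  70  84 103  83  55  23   8  26  34  23  31  36  15  35  33  33  24  28  16  14  24  14  |   57  49  48  51  43  44  34  31  31  27  34  31  31  33  33  20  21  28  30  35  30  35  30  34
15.05 [593.7 198.   32.4] closing deg 162.95 [-1.29 -9.1  -2.77] [-2.18   0.259  0.363] 0.02139002679787662 [-0.04  0.56 -0.47  1.62  0.28  1.05  2.26]
tip [550.1  56.   30.9] r 191.45 stretch~ 35.45 swing 0.152
```

Call:
step_arm:
  delta_pos:
    - [-0.04,0,0]
    - [-0.04,0,0]
    - [-0.04,0,0]
    - [-0.04,0,0]
    - [0,0,0]
  turn: [0,0,0,0,0]

```text
time: 15.55
ee_pos: [0.5897, 0.198, 0.0324]
eef_rot: [-0.595, 0.804, 0.001, -0.007]
ft_force: [-0.2, -11.0, -2.4]
width: 0.0217
grip_force: 59.9
```

Run:
```python
from h import *
rep()
```

```text
15.55 [589.7 198.   32.4] closing deg 162.96 [ -0.19 -10.99  -2.36] [-2.145  0.125  0.448] 0.02172593729140993 [-0.04  0.55 -0.47  1.63  0.28  1.05  2.25]
tip [546.1  56.   30.9] r 191.24 stretch~ 35.24 swing 0.131
```

Call:
step_arm:
  delta_pos:
    - [-0.04,0.002,0]
    - [-0.04,0.002,0]
    - [-0.04,0.002,0]
    - [-0.04,0.002,0]
    - [0,0,0]
  turn: [0,0,0,0,0]

```text
time: 16.05
ee_pos: [0.5857, 0.1983, 0.0324]
eef_rot: [-0.595, 0.804, 0.001, -0.007]
ft_force: [-0.4, -10.3, -2.0]
width: 0.0217
grip_force: 59.9
```

Run:
```python
from h import *
rep(); look()
```

```text
16.05 [585.7 198.3  32.4] closing deg 162.96 [ -0.4  -10.31  -1.97] [-2.152  0.077  0.467] 0.021694288601962996 [-0.04  0.54 -0.47  1.64  0.27  1.04  2.25]
tip [542.2  56.3  30.9] r 191.32 stretch~ 35.32 swing 0.111
sat cols 372..395
222 146 141 147 150 148 154 147 150 142 145 148 141 143 146 144 147 143 145 137 145 147 144 150 139  |   97  99  96  95  92  91  95  95  96  96  94  99  98  92  92  98  98 100 101  98  95  98  94 103
223 144 145 145 145 142 144 147 146 151 145 146 140 148 140 148 142 151 141 141 147 150 148 147 152  |   94  95  97  98  96  98  94  96  93  97  97 100  95  98  97 100  96  99  98  98  98 101  95  94
224 137 135 148 147 145 144 143 142 141 146 137 145 144 139 141 142 148 145 144 147 150 149 149 136  |  101  98  95  96  95  98  98  98  99  97 100  97  97 101  96 101  95  97 101  99  95  95  99 103
225 146 144 148 140 144 143 147 144 140 148 150 146 142 148 140 143 148 149 152 143 156 145 146 141  |   94  97  94  99  97 100  96  98  99  97  96  97  98  96 100  98  95  99  93 103  92 101  96 102
226 143 143 148 153 144 152 141 144 148 142 143 148 148 146 147 14
[... 2433 characters left out ...]
  |   36  31  30  30  25  31  30  31  25  39  68  98 101  91  55  49  27  28  29  31  27  29  29  30
239  83  80  47   0  19  15  23  23  13  33  15  19  35  22  28  30   8  36  15   8  42  15  24  16  |   44  41  34  30  38  32  31  31  18  28  33  52  47  44  25  32  33  32  33  31  32  31  30  31
240  85  83  57  28  30  12  36  38  32   9  26  15  26  18  27  41   9  17  22   7  23  34  34  35  |   47  41  40  43  56  42  33  31  15  29  28  33  27  28  26  23  27  28  33  34  32  35  34  34
241  82  69  77  44  24  24  42  23  11  26  18  14  15  15  21  39  44   7   8  25  27  41  29  16  |   50  50  51  74 100  69  33  32  23  28  27  35  33  34  34  23  20  34  31  30  36  28  33  31
```

Call:
step_arm:
  delta_pos:
    - [-0.04,0,0]
    - [-0.04,0.002,0]
    - [-0.04,0,0]
    - [-0.04,0.002,0]
    - [0,0,0]
  turn: [0,0,0,0,0]

```text
time: 16.6
ee_pos: [0.5818, 0.1984, 0.0325]
eef_rot: [-0.595, 0.804, 0.001, -0.007]
ft_force: [0.5, -10.7, -1.9]
width: 0.0217
grip_force: 59.9
```

Run:
```python
from h import *
rep()
```

```text
16.6 [581.8 198.4  32.5] closing deg 162.97 [  0.47 -10.73  -1.9 ] [-2.113 -0.019  0.489] 0.02171360324758295 [-0.04  0.53 -0.47  1.65  0.27  1.04  2.25]
tip [538.3  56.4  31. ] r 191.28 stretch~ 35.28 swing 0.09
```

Call:
step_arm:
  delta_pos:
    - [-0.04,0,0]
    - [-0.04,0.002,0]
    - [-0.04,0,0]
    - [-0.04,0,0]
    - [0,0,0]
  turn: [0,0,0,0,0]

```text
time: 17.1
ee_pos: [0.5778, 0.1985, 0.0325]
eef_rot: [-0.595, 0.804, 0.001, -0.007]
ft_force: [-0.0, -10.4, -1.6]
width: 0.0218
grip_force: 59.9
```

Run:
```python
from h import *
rep(); look()
```

```text
17.1 [577.8 198.5  32.5] closing deg 162.97 [ -0.   -10.37  -1.59] [-2.195 -0.028  0.533] 0.02183401091599797 [-0.04  0.53 -0.47  1.66  0.27  1.03  2.25]
tip [534.3  56.5  31. ] r 191.36 stretch~ 35.36 swing 0.069
sat cols 372..395
222 138 140 137 155 145 146 141 146 149 141 145 149 147 148 147 144 146 143 141 140 151 146 146 139  |   98  99  99  89  94  93  97  92  96  95  96  94  96  94  97  99  98  97 100 102  94  97  98 102
223 143 139 157 148 140 143 147 148 141 145 144 149 144 143 143 143 140 143 148 145 140 151 143 142  |   98  96  89  95  97  97  96  92  98  96  97  96  97  99  98  98 100  99  98  97 100  94  99 101
224 145 142 139 146 148 141 138 147 145 147 142 143 137 146 143 145 147 150 151 149 151 142 149 145  |   97  97  97  94  96  99 101  96  97  94  95  97 100  95  99  96  96  95  94  98  96 100  96  99
225 143 141 144 150 141 150 148 147 139 143 143 154 145 141 147 145 144 144 138 146 141 148 142 151  |   97  98  99  96  96  95  94  97  99  96  98  97  97  97  96  95 100  97 102  98 100  98 100  96
226 143 151 149 136 148 143 146 145 147 142 138 148 143 144 141 140 
[... 2431 characters left out ...]
  |   88  81 111 109 113 110 113 124 107 103  72  96 103 104 130 129 113 110 109 114 108 108 107  88
239  15  25  20   6  17  12  17  18  21  21  30  10  20  24  10  12   5  11  13  17  12  27  12  18  |   33  38  36  41  44  43  74 108  93 103  39  51  48  61 125 125  53  46  39  43  41  46  43  40
240  16  18  15  30  29  23  18  17   9  29  19   0   7   9  22  13  35  17  16  30  15   8  30  35  |   31  26  32  48  51  42  27  42  27  33  26  36  35  27  43  39  26  28  31  31  33  30  32  27
241  57   8  11  30  34  26   8  39  36   0  32  17   8   8  28  49  26   8  15   8  30   0  22   9  |   36  31  46  89 104  73  32  30  19  25  30  29  30  32  25  23  27  30  33  32  32  35  34  28
```

Call:
step_arm:
  delta_pos:
    - [-0.03,0,0]
    - [-0.03,0,0]
    - [-0.03,0,0]
    - [-0.03,0,0]
    - [-0.03,0,0]
    - [0,0,0]
  turn: [0,0,0,0,0,0]

```text
time: 17.75
ee_pos: [0.5741, 0.1985, 0.0325]
eef_rot: [-0.595, 0.804, 0.001, -0.007]
ft_force: [-0.7, -10.6, -1.9]
width: 0.022
grip_force: 59.9
```

Run:
```python
from h import *
rep(); look()
```

```text
17.75 [574.1 198.5  32.5] closing deg 162.97 [ -0.73 -10.59  -1.94] [-2.149 -0.065  0.561] 0.022002417624697925 [-0.04  0.52 -0.47  1.67  0.27  1.03  2.24]
tip [530.6  56.5  31. ] r 191.43 stretch~ 35.43 swing 0.05
sat cols 372..395
222 147 153 153 143 145 145 142 143 148 146 140 142 143 145 144 143 139 141 141 141 144 143 148 146  |   94  93  90  99  96  95  96  98  95  94  99  96  96  95  95  96  97  97  98  99 100 100  94 100
223 151 141 146 145 148 152 140 148 133 140 142 148 141 144 141 140 148 154 139 145 144 145 146 140  |   94  98  92  94  95  94  96  99 102 100  94  95  99  97  98 102  94  94 104  97 100  97  99 102
224 137 147 146 143 137 137 145 146 141 141 144 152 142 141 140 142 143 147 146 150 147 147 143 143  |  100  96  94  98 100 100  95  95  97  99  95  93  98 101 100  97  97  98  99  98  97  98  99  99
225 145 140 147 150 142 144 147 146 145 151 147 143 148 136 144 148 145 148 153 141 143 143 148 141  |   92 102  97  94  96  96  95  97  96  96  96  98  95  99  98  96  98  97  96 101  99  98  95 100
226 141 160 145 140 151 143 144 144 142 143 144 137 147 143 141 154
[... 2432 characters left out ...]
  |   92 101 114 117 115 113 113 110  83  82  70  93 100 100 122 116 115 114 113 111  79  71 107  88
239  18  20  16  11  11  13  15  17  30  24   6  10  29  12  13  18  24  25  15  21   7  18  14   9  |  109  87 111 111 113 110 115 119  97 101  42  47  50  64 131 125 112 106 112 114 110 110 109  86
240  12  21   7  28  29  17   8  19  27  22  23  26  30  13   2   6  25   6  25   7   6  17  17  30  |   43  35  37  51  58  44  61 103  81  90  42  27  32  55 126 117  49  44  39  37  40  44  42  31
241  36  15  18  25  24   8  29  32  18  36   8  48  35  27  11   6  51  51  26  17   8   9   8  48  |   25  34  41  87 102  64  33  30  27  26  32  33  33  35  47  41  22  27  27  29  31  29  33  28
```

Call:
step_arm:
  delta_pos:
    - [-0.03,0,0]
    - [-0.03,0,0]
    - [0,-0.04,0]
    - [0,-0.04,0]
    - [0,-0.04,0]
    - [0,0,0]
    - [0,0,0]
  turn: [0,0,0,0,0,0,0]

```text
time: 18.5
ee_pos: [0.5728, 0.1957, 0.0326]
eef_rot: [-0.595, 0.804, 0.001, -0.007]
ft_force: [0.8, -9.7, -2.2]
width: 0.0213
grip_force: 59.9
```

Run:
```python
from h import *
rep()
```

```text
18.5 [572.8 195.7  32.6] closing deg 162.97 [ 0.75 -9.72 -2.19] [-1.984 -0.092  0.554] 0.021319411192721203 [-0.03  0.52 -0.48  1.68  0.27  1.03  2.25]
tip [529.2  53.7  31. ] r 188.67 stretch~ 32.67 swing 0.042
```

Call:
step_arm:
  delta_pos:
    - [0,-0.04,0]
    - [0,-0.04,0]
    - [0,0,0]
    - [0,0,0]
  turn: [0,0,0,0]

```text
time: 18.9
ee_pos: [0.5728, 0.1938, 0.0326]
eef_rot: [-0.595, 0.804, 0.001, -0.007]
ft_force: [0.5, -9.4, -3.2]
width: 0.0214
grip_force: 59.9
```

Run:
```python
from h import *
rep()
```

```text
18.9 [572.8 193.8  32.6] closing deg 162.97 [ 0.55 -9.43 -3.23] [-1.95  -0.087  0.5  ] 0.02135446300104719 [-0.03  0.52 -0.48  1.68  0.27  1.03  2.25]
tip [529.3  51.8  31. ] r 186.84 stretch~ 30.84 swing 0.042
```

Call:
step_arm:
  delta_pos:
    - [0,-0.04,0]
    - [0,-0.04,0]
    - [0,0,0]
    - [0,0,0]
  turn: [0,0,0,0]

```text
time: 19.3
ee_pos: [0.5727, 0.192, 0.0326]
eef_rot: [-0.595, 0.804, 0.001, -0.006]
ft_force: [0.6, -8.5, -1.6]
width: 0.0217
grip_force: 59.9
```

Run:
```python
from h import *
rep(); look()
```

```text
19.3 [572.7 192.   32.6] closing deg 162.98 [ 0.57 -8.46 -1.58] [-1.817 -0.082  0.513] 0.021664158548116118 [-0.02  0.51 -0.48  1.68  0.27  1.03  2.26]
tip [529.2  50.   31. ] r 185.02 stretch~ 29.02 swing 0.042
sat cols 372..395
222 147 145 138 151 144 148 143 143 147 143 148 146 148 142 139 152 141 149 147 145 146 144 148 140  |   93  96  99  90  94  97  96  95  93  99  93  94  95  96  99  95  99  97  97  99  98  97  97 102
223 147 143 145 141 143 148 151 139 148 143 144 149 141 150 137 145 144 143 151 143 145 143 142 136  |   93  98  95  97  96  94  94 101  95  99  98  99 101  92 102  96  98  98  95 100 100  96  99 101
224 151 144 146 145 150 148 146 147 145 150 148 138 145 146 139 145 145 149 148 152 148 141 147 146  |   90  96  94  96  95  96  95  96  97  96  94  99  98  99  99  96  95  97  94  97  95  98  99  99
225 150 148 147 139 141 148 143 146 149 151 141 143 146 147 143 154 139 140 148 144 143 148 144 143  |   94  94  97 100  97  95  97  94  96  94  99  95  98  97  99  93 101 100  95 103 102  98 100 102
226 149 139 142 146 141 140 146 141 146 146 138 152 144 140 144 145 14
[... 2429 characters left out ...]
  |   80  97  51  62 116 115 111 111 108 103  87  95 100  95  47  45  95 112 115 111 111 110  77  53
239  17  20  32  24  27  21  25  21  23  19  33  40  38  12  17  36  23  29  29  28  33  26  25  30  |  104 108  99  79 107 106 104 104 106 107  73  77  67  40  29  39  96 107 106 103 103 103  98  81
240  48  26  21  28  33  24   9  14  24  27  26  30  32   0  36   7  27  35  25  33  30  25   5  18  |   67  85  83  77  89  71  59  55  61  80  75  96  58  31  25  35  70  75  49  44  39  38  46  41
241  77  55  27  24  21  23  31  26  40  30  25  20  27  40   0  20  20  20  12  16  23  41  31   8  |   43  41  46  91 104  73  31  28  36  78  68  62  46  29  30  25  36  47  40  30  32  28  31  33
```

Call:
step_arm:
  delta_pos:
    - [0,-0.04,0]
    - [0,-0.04,0]
    - [0,0,0]
    - [0,0,0]
  turn: [0,0,0,0]

```text
time: 19.75
ee_pos: [0.5728, 0.1912, 0.0329]
eef_rot: [-0.595, 0.804, 0.001, -0.006]
ft_force: [1.0, -6.3, -1.5]
width: 0.0219
grip_force: 59.9
```

Run:
```python
from h import *
rep()
```

```text
19.75 [572.8 191.2  32.9] closing deg 163.01 [ 1.04 -6.34 -1.47] [-1.161 -0.119  0.359] 0.021946462779239822 [-0.02  0.51 -0.48  1.68  0.27  1.03  2.26]
tip [529.4  49.2  31.1] r 184.17 stretch~ 28.17 swing 0.042
```

Call:
step_arm:
  delta_pos:
    - [0,-0.04,0]
    - [0,-0.04,0]
    - [0,0,0]
    - [0,0,0]
  turn: [0,0,0,0]

```text
time: 20.15
ee_pos: [0.5725, 0.1903, 0.0331]
eef_rot: [-0.595, 0.804, 0.002, -0.005]
ft_force: [1.1, -0.8, -1.6]
width: 0.0221
grip_force: 59.9
```

Run:
```python
from h import *
rep()
```

```text
20.15 [572.5 190.3  33.1] closing deg 163.03 [ 1.06 -0.8  -1.56] [-0.137 -0.143  0.193] 0.022091939011326132 [-0.02  0.51 -0.48  1.68  0.26  1.02  2.26]
tip [529.1  48.3  31. ] r 183.27 stretch~ 27.27 swing 0.041
```

Call:
step_arm:
  delta_pos:
    - [0.02,-0.04,0]
    - [0.03,-0.03,0]
    - [0.03,-0.02,0]
    - [0,0,0]
    - [0,0,0]
  turn: [0,0,0,0,0]

```text
time: 20.65
ee_pos: [0.5743, 0.1875, 0.0328]
eef_rot: [-0.595, 0.804, 0.002, -0.006]
ft_force: [0.3, 0.1, -2.0]
width: 0.0214
grip_force: 59.8
```

Run:
```python
from h import *
rep(); look(); rep()
```

```text
20.65 [574.3 187.5  32.8] closing deg 163.0 [ 0.32  0.07 -2.  ] [0.128 0.053 0.046] 0.02141825312163504 [-0.02  0.51 -0.47  1.68  0.26  1.03  2.27]
tip [530.8  45.4  30.9] r 180.41 stretch~ 24.41 swing 0.05
sat cols 372..395
222 143 144 147 141 140 143 145 146 141 148 140 143 147 147 141 151 147 144 140 150 147 143 150 143  |   96  97  94  98 100  95  96  97  99  94  99  98  95  96  98  96  94  98 100  94  99  99  96 100
223 152 142 139 139 152 142 147 140 145 148 145 144 141 143 143 144 149 143 143 142 147 145 144 146  |   92  97  98 101  92  97  95 100  92  95 100  97  99 100  99 101  97  99  98 100  97 101 101 101
224 143 148 145 142 146 148 147 134 148 146 147 145 146 140 147 145 144 154 139 146 149 149 151 149  |   97  95  96  96  97  96  93  99  96  95  96  98  97 100  97  94  99  96 102  97  96  96  96  96
225 146 143 145 145 147 137 146 149 144 142 144 147 144 142 146 144 138 147 140 148 136 149 150 145  |   93  94  97  95  96  97  97  97  96  96  98  96  97  97  98  98 102 100 100  99 105  96  98 101
226 147 148 145 150 140 143 156 140 143 150 139 143 141 149 140 144 146 140
[... 2632 characters left out ...]
  39  53 108 125 111 112 108 100 105 104  79 106  47  27  28  45 105 106 108 105 102 102  82
240  88  70  72  31  19  14  20  29  25  27  34  31  11  18  46  35  15  20  25  34  26  19  10  19  |   51  48  40  71 113  91  84  65  58  79  86  84 108  41  25  20  31  74  68  49  46  53  50  39
241  77  74  88  71  50  23  16   7  15  25  26  28  12   8  15  22  36  31  18  15   8  32  22  16  |   54  47  43  43  64  63  46  34  32  67  82  68  64  30  33  22  26  47  54  34  32  30  34  31
20.7 [574.3 187.5  32.9] closing deg 163.01 [-0.6   0.35 -1.03] [0.133 0.118 0.053] 0.021528353817273586 [-0.02  0.51 -0.47  1.68  0.26  1.03  2.27]
tip [530.9  45.5  30.9] r 180.42 stretch~ 24.42 swing 0.05
```

Call:
step_arm:
  delta_pos:
    - [0,0,0.04]
    - [0,0,0.04]
    - [0,0,0.04]
    - [0,0,0]
  turn: [0,0,0,0]

```text
time: 21.1
ee_pos: [0.5745, 0.1875, 0.0361]
eef_rot: [-0.595, 0.804, 0.002, -0.006]
ft_force: [-0.6, 1.0, -0.9]
width: 0.0217
grip_force: 59.8
```

Run:
```python
from h import *
rep()
```

```text
21.1 [574.5 187.5  36.1] closing deg 163.0 [-0.56  0.98 -0.95] [0.164 0.066 0.002] 0.02166535335217773 [-0.01  0.51 -0.48  1.68  0.26  1.03  2.27]
tip [531.   45.4  34.1] r 180.38 stretch~ 24.38 swing 0.051
```

Call:
step_arm:
  delta_pos:
    - [0,0,0.04]
    - [0,0,0.04]
    - [0,0,0.04]
    - [0,0,0.04]
    - [0,0,0.08]
    - [0,0,0.1]
    - [0,0,0.2]
    - [0,0,0.4]
    - [0,0,0.8]
    - [0,0,0.8]
    - [0,0,0]
  turn: [0,0,0,0,0,0,0,0,0,0,0]

```text
time: 22.2
ee_pos: [0.5761, 0.1882, 0.103]
eef_rot: [-0.595, 0.804, 0.001, -0.003]
ft_force: [0.5, 0.2, -1.9]
width: 0.0217
grip_force: 59.8
```

Run:
```python
from h import *
rep(); look(); shaft()
```

```text
22.2 [576.1 188.2 103. ] closing deg 163.01 [ 0.52  0.2  -1.88] [ 0.137  0.049 -0.083] 0.02166692956388345 [ 0.    0.43 -0.5   1.63  0.22  1.14  2.3 ]
tip [532.7  46.2 100.6] r 181.14 stretch~ 25.14 swing 0.06
sat cols 372..395
222 142 149 141 147 144 145 149 142 147 141 143 145 145 144 137 151 149 150 149 142 144 150 148 141  |   96  94  95  95  95  94  94  96  93  97  95  92  98  97  97  95  92  94  91  95  97  98  99  98
223 137 144 138 144 146 141 145 147 144 148 145 151 147 144 137 144 142 146 145 149 140 140 144 150  |   98  94  97  95  94  97  92  96  95  95  96  93  94  93 100  99  99  97  96  97 100 100  99  97
224 147 139 140 142 143 143 155 140 150 143 154 144 149 144 148 148 152 142 141 153 144 144 152 145  |   94  97  97  95  97  98  93 100  95  97  91  98  95 100  96  95  95  98 100  94  97  99  94  97
225 142 140 150 148 145 144 147 143 145 144 147 148 149 141 153 148 144 137 148 143 142 144 153 138  |   97  98  94  95  97  94  94  99  97  99  95  95  95  98  93  99  98 101  96  99  98  98  96 102
226 144 145 145 143 146 143 147 147 148 143 147 140 145 144 141 144 143 
[... 2718 characters left out ...]
5  97  84
240  82  81  72  99  47  37  25  20  28  34  25  32  12  12  31  29  26  31  25   9  16  29  16  12  |   56  53  47  44  65  83  87  71  51  78  87  83 105  41  23  24  37  61  66  53  46  50  47  42
241  75  89  84  85  98  65  40  29  24  29  29  35   8  19  26  27  16  20  28  44  17  23  32   7  |   53  55  48  49  41  35  35  32  31  66  83  68  61  39  27  26  31  50  59  32  29  32  30  35
pred tip [531.9  45.8  98.9] dir [-0.2923 -0.9563  0.0054]
top 14 xmax [147.3 148.1 148.9 149.7 151.4 152.1] y at tip 2.16 slope 0.1695 z med -12.0 z slope [-0.1562  0.0105]
scene 120 xmax [152.6 152.9 152.9 152.9 153.2 153.6] y at tip 0.04 slope 0.013 z med -11.0 z slope [ 0.0191 -0.0123]
```

The hook stays seated with the puller free of it. Next I carry the puller back to its original pose in the tray.

Call:
step_arm:
  delta_pos:
    - [0,0.4,0]
    - [0,0.6,0]
    - [-0.25,0.54,0]
    - [-0.25,0.54,0]
    - [-0.25,0.54,0]
    - [-0.25,0.54,0]
    - [-0.25,0.54,0]
    - [-0.25,0.54,0]
    - [-0.25,0.54,0]
    - [-0.25,0.54,0]
    - [-0.25,0.54,0]
    - [-0.23,0.54,0]
  turn: [-0.9,-0.9,-0.92,-0.92,-0.92,-0.92,-0.92,-0.92,-0.92,-0.92,-0.92,-0.92]

```text
time: 23.55
ee_pos: [0.5115, 0.3475, 0.0981]
eef_rot: [0.025, 1.0, 0.005, -0.004]
ft_force: [-0.0, 0.3, -1.9]
width: 0.0215
grip_force: 59.8
```

Call:
step_arm:
  delta_pos:
    - [0,0,-0.4]
    - [0,0,-0.8]
    - [0,0,-0.8]
    - [0,0,-0.6]
    - [0,0,-0.4]
    - [0,0,0]
    - [0,0,0]
  turn: [0,0,0,0,0,0,0]

```text
time: 24.25
ee_pos: [0.5126, 0.3474, 0.0246]
eef_rot: [0.023, 1.0, 0.005, -0.003]
ft_force: [-0.3, 0.3, -0.7]
width: 0.0214
grip_force: 59.8
```

Run:
```python
from h import *
rep(); print((cloud(load('top'))[235:240,383:386,2]).mean()); shaft()
```

```text
24.25 [512.6 347.4  24.6] closing deg 87.4 [-0.27  0.32 -0.65] [ 0.021 -0.02  -0.034] 0.021431655701404213 [-0.42  0.52 -0.32  1.66  0.17  0.99  0.74]
tip [364.3 354.1  22.7] r 518.18 stretch~ 362.18 swing -0.261
0.042860701249744095
pred tip [364.3 354.1  22.7] dir [-0.999   0.0453  0.0068]
top none
scene 53 xmax [145.8 146.3 146.8 147.2 147.5 149.9] y at tip -0.75 slope 0.018 z med -11.6 z slope [ 0.0353 -0.0153]
```

Call:
step_arm:
  delta_pos:
    - [0,0,-0.3]
    - [0,0,-0.2]
    - [0,0,-0.1]
    - [0,0,-0.06]
    - [0,0,0]
    - [0,0,0]
  turn: [0,0,0,0,0,0]

```text
time: 24.95
ee_pos: [0.5124, 0.3475, 0.008]
eef_rot: [0.023, 1.0, 0.005, -0.003]
ft_force: [0.0, -0.1, -1.6]
width: 0.0215
grip_force: 59.8
```

Call:
step_arm:
  delta_pos:
    - [0,0,-0.03]
    - [0,0,0]
    - [0,0,0]
  turn: [0,0,0]

```text
time: 25.25
ee_pos: [0.5125, 0.3475, 0.0073]
eef_rot: [0.023, 1.0, 0.005, -0.003]
ft_force: [-0.5, 1.0, -0.1]
width: 0.0214
grip_force: 59.8
```

Call:
step_arm:
  delta_pos:
    - [0,0,0]
    - [0,0,0]
    - [0,0,0]
    - [0,0,0]
    - [0,0,0]
    - [0,0,0]
    - [0,0,0]
    - [0,0,0]
  turn: [0,0,0,0,0,0,0,0]
  grip: 0

```text
time: 26.05
ee_pos: [0.5124, 0.3474, 0.0071]
eef_rot: [0.023, 1.0, 0.005, -0.003]
ft_force: [-1.0, -0.2, -1.1]
width: 0.078
grip_force: 0.0
```

Call:
step_arm:
  delta_pos:
    - [0,0,0.3]
    - [0,0,0.8]
    - [0,0,1]
    - [0,0,1]
    - [0,0,1]
    - [0,0,1]
    - [-1,1,1]
    - [-1,1,0]
    - [-1,1,0]
    - [-1,1,0]
    - [0,0,0]
    - [0,0,0]
  turn: [0,0,0,0,0,0,0,0,0,0,0,0]

```text
time: 27.25
ee_pos: [0.4117, 0.448, 0.1602]
eef_rot: [0.022, 1.0, 0.005, -0.003]
ft_force: [0.3, -1.4, -0.6]
width: 0.0871
grip_force: 0.0
```

Run:
```python
from h import *
st(); look(); c=get('scene'); cv2.imwrite('pics/end.png',np.hstack([c['image'][150:390,240:420,::-1],load('top')['image'][180:420,220:480,::-1]]))
```

```text
27.25 [411.7 448.  160.2] closing deg 87.49 [ 0.34 -1.42 -0.6 ] [-0.052 -0.066 -0.009] 0.08709544952234201 [-0.58  0.36 -0.4   1.58  0.14  1.23  0.53]
sat cols 372..395
222 144 141 145 145 145 148 146 150 150 146 143 149 143 144 152 147 146 145 149 142 150 143 154 145  |  100 101  97  97 100  98 101  98  95 101  99  99 102 101  97 100 101  99 100 100  97 102  99 100
223 150 145 139 138 148 140 142 142 139 144 148 141 145 135 140 144 144 144 142 144 136 143 145 146  |   98  97  99 103  97 100 100 104 101 102  98 102  98 103 100 100 103 103 103 105 106 103 103 102
224 138 142 146 146 145 142 141 143 144 142 150 143 144 143 148 138 141 147 145 145 143 148 153 147  |  101 100  98 101 102 102 102  99  98 101  95 100  99 104 102 101 102  99 102 102 103 100  97 101
225 140 147 149 141 146 140 145 148 139 141 146 149 137 145 142 148 142 148 138 143 148 143 148 150  |  103  97  99  98  98 102  97 100 105  99  99  99 105 102 101  98 102 100 105 104 102 103 100 102
226 150 145 141 146 145 143 143 150 139 145 145 148 145 145 140 146 140 143 142 140 152 144 146 143  |   98 102 101 100  99 102 101
[... 2368 characters left out ...]
  |   50  49  50  68 126 121 119 114 118 111  94 100 115  99  47  33  46 115 117 113 117 112 110  60
239  28  31  31  11  12  22  21  26  32  26  24  21  20  19  33  26  16  32  28  25  30  28  28  24  |   94 108 108 117 129 122 114 110 109 111 103  82 112  52  29  27  46 112 112 109 112 106 103  90
240  20  18  19  18  12  31  32  25  21  33  28  25  16  36  23   9  13  17  33  23  14  18  41  24  |   75  94  88  94 121  94  89  69  58  80  93  87 108  39  21  26  37  74  65  53  53  54  52  40
241  20   7  23  25  28  30  18  28  37  23  30  25  18  21  29   0  32  27  30   8   8  34  23  23  |   36  37  53  98 111  73  41  35  38  73  87  69  67  34  33  27  30  53  57  33  33  28  31  32
```

View pics/end.png

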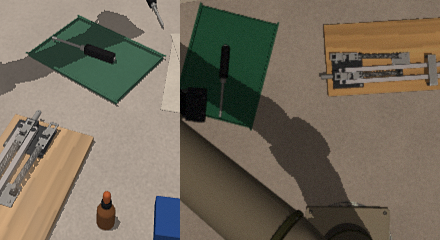

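The final view shows the hook seated on the post, in line with the twin spring (355,75), and the puller lying in the tray (223,75) with the arm clear of everything. I'm handing in.

```bash
python3 -c "
from bench import *
print(close_job())"
```

```text
the job is handed in; nothing more can be done
None
```

I hooked the loose spring back onto its post, laid the puller back in the tray and handed the job in at about 27 s; the last images and force readings showed the hook seated, but no verdict came back.

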